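# Store reagent bottles in a purged dry box

## Robot

A 7-joint arm with a two-finger parallel gripper is mounted at the origin on a cart in front of the work surface, level with it; the furniture and walls round the work are solid. World frame = base frame: x ahead of the robot, y to its left, z up, the work surface at z = 0. Lengths are in m, angles in rad, forces in N, time in s.
With the tool pointing down it reaches from about 0.35 to 0.9 m from the base axis. Payload 8.1 kg.
Tool frame: the origin (TCP) lies at the very end of the fingers, on their centre line; the grasp point (between the pads) lies 19 mm behind it (grasp_offset is the distance from the TCP to the grasp point, in m); z points along the fingers, y is the line along which they close (so a half turn about z gives the same grasp; the last joint's range is limited). The gripper opens to 92 mm and grips with 3 to 60 N. Pads are 19 mm wide; open, the fingers measure 130 mm over their backs; the gripper's body (75 mm by 190 mm) begins 47 mm behind the grasp point.
Start: joints at [1.209, 0.434, 0.025, 1.573, -0.012, 1.134, -0.075], TCP at [0.16, -0.604, 0.227] pointing down, gripper open.
Joint ranges: [-2.62, 2.62], [-0.44, 2.09], [-1.27, 1.32], [0.08, 2.57], [-1.32, 4.46], [0.12, 2], [-2.74, 2.74]. Speed limits (rad/s): [2.22, 2.22, 3.01, 3.01, 3.14, 3.14, 3.14].

## Interface

Orientations are given as a rotation vector (axis times angle).
In Python, from cell import observe, get_image, camera_params, sign_off, silhouettes, grasp_offset gives the robot as it stands. The module is installed in compiled form; this text tells all that it offers.
- The arm moves only by the tool jog_arm, never from a script. Its argument "motion" is a list that holds one entry, the list of rows, each a list of 7 numbers: the shift along the tool's x, y, z in m, then the turn, a rotation vector about the tool's x, y, z in rad, then the closure, from -1 (fully open) to 1 (shut), so that 0 is half open. In form: [[[dx, dy, dz, wx, wy, wz, hand], ...]]. A call has 1 to 10 rows; each row is the pose to reach, as a shift and turn from the pose commanded when the call began, along the tool's axes at that moment; what a row does not reach only later rows make up. A row lasts 1/12 s, in which the tool goes at most 41.7 mm and 7.16 degrees, less where a joint would pass 70% of its speed; a pose out of reach is approached as far as the arm can. A call with a gripper value outside its range is refused whole. The fingers move at their own pace and stop on an object; "force" is the grip in N (left out, the last holds). Time passes only in rows, so rows that repeat a pose let the fingers close. It gives the time, the measured TCP pose, the force, the opening and the grip force at its end, in the units of the state.
- observe(): the state, without advancing time (a new reading comes with each control period).
- get_image(name): name is "scene" or "side" or "wrist"; returns the picture (480x640x3 uint8, red, green, blue); there is no depth.
- camera_params(name): a dict with "vertical_fov" (degrees; the focal length in pixels is half the picture's height over the tangent of half this angle, whatever the lens; pixels are square), "cx", "cy" (the principal point, pixels), "T" (4x4, takes a point from camera to world coordinates). Camera axes: x right, y down, z forward; pixel columns grow to the right and rows downward; lengths in m; the calibration is good to about 2 mm. A picture is of the moment at which its call begins: read the wrist's pose just before it. camera_params takes no time and is no camera call; for the wrist camera it gives the pose at the moment of the call.
- sign_off(): hands the job in; it is judged then, once.
Trained networks look in the newest picture that a camera, given by its name, has taken for a name from the list of things; names that differ only in an ending like _2 or _b are one class to them, and where a whole thing is asked for, a point or a joint stands for the part that bears it (a point fixed in the world has none). Each returns a list of dicts, best first, with "p" (0 to 1); they miss things now and then, are a little off and sometimes report something else, mostly with a low value. They report only what shows in the picture. A call takes as long as a camera call. They do not tell look-alikes from the thing itself.
- silhouettes(query, camera): "mask" (480x640 bool, what is visible of it) and "pixel" ([column, row] in pixels, amid what is visible of it).
The state is a dict: "clock": time; "joints": joint angles; "dq": joint speeds; "joint_efforts": joint torques, N m; "position": TCP position; "ee_rot": TCP orientation; "force": force on the tool from outside, world axes, zero at the start; "ft_torque": the same for the moment, N m; "width": opening from 0.0 (shut) to 1.0 (fully open); "gripper_force": force on a finger pad.
Only numpy, scipy, OpenCV 4.12 (cv2) and the standard library are available. Lean on these libraries where they do the work, as an engineer would, in place of code of your own. Each camera call takes 0.05 s, during which the arm holds its last target. There are 200 camera calls.

## Task

Put all the blue-capped bottles away upright in the dry box, one to a compartment: first shut off its dry-gas purge (press the black knob down, turn it clockwise to the red dot and let it spring up), then flip both red-tabbed clips off, lift the lid off and lay it right way up flat on the bench beside the box while you load. When all the bottles are in, put the lid back squarely, snap both clips shut over it, and only then press and turn the knob back to the green dot so that the purge runs again. Leave everything else where it stands.

Things in the scene. Friction and masses are not known exactly. Their poses are not given: they have to be found in the camera images.
- dry_box: White plastic dry box, fixed. Origin: centre of its underside; x from the front (grey knob housing) to the back, y to its left, z up. Tub 156 (x) x 188 (y) x 78 mm high; its grey rim reaches 6 mm beyond the walls (168 x 200 mm over all, top at z=78). The knob housing stands in front: x from -166 to -78, y +-42, top at z=46 mm.
- box_floor (a point): Centre of the box's inner floor, 6 mm above the box's origin, same axes. A cross of dividers, 4 mm thick and 50 mm high, parts the tub into four compartments of 72 (x) x 88 (y) mm, centred at x=+-38, y=+-46 mm.
- lid: Loose lid, 0.3 kg: clear dome on a grey rim. Origin: centre of the rim's underside (closed: box-frame 0, 0, 78 mm, axes as the box's; a half turn is as good). Rim 168 (x) x 200 (y) x 5 mm, dome 156 x 188 mm, top at z=40. Flared corner skirts reach 9 mm below the origin, outside the box rim, with 2 mm play a side; on a surface it stands on them, origin 9 mm up. The dark side table lies at z=-3 mm.
- lid_handle (a point): Middle of the bar of the lid's black handle, 66 mm above the lid's origin: bar 16 mm thick (x of the lid), 100 mm long (y of the lid), 14 mm high, with 19 mm of free space under it and a post of 12 mm diameter at 38 mm either side. Grip across the 16 mm.
- clip_left (a joint): Sprung bale clip at the left (+y) side of the box. 0: snapped shut, its wire hook over the lid's rim; 1.5 rad: swung out and down, lid free. Over-centre spring: it is driven to whichever end is nearer, the middle being 0.75 rad, with about 4 N at the tab near either end. Hinge axis parallel to the box's x.
- clip_right (a joint): The same clip at the right (-y) side of the box, same values.
- clip_left_hinge (a point): Middle of the left clip's hinge axis, box-frame (0, 105, 55) mm.
- clip_right_hinge (a point): Middle of the right clip's hinge axis, box-frame (0, -105, 55) mm.
- clip_left_tab (a point): Grip point of the left clip's red thumb tab, which is 30 mm wide along the hinge axis and 6 mm thick and can be pinched across the 30 mm from above at any angle of the clip. When shut it lies 20 mm outward and 40 mm above the hinge; it swings outward and down about it (radius 45 mm), to 41 mm outward and 17 mm below the hinge when open.
- clip_right_tab (a point): The same point of the right clip's tab, mirrored.
- purge_turn (a joint): Rotation of the purge knob, rad, growing clockwise seen from above. 0: pointer at the green dot (front right), bar turned 0.65 rad anticlockwise from the box x axis, purge on. 1.3: pointer at the red dot (front left), purge off (end stop). An inner gate holds the knob at either end (0.08 rad of play); it turns only while pressed at least 8 mm.
- purge_press (a joint): How far the purge knob is pressed down, m: 0 to 0.010. Spring 5 N at the start, 10 N at the bottom. Left between the ends, the knob stays caught down.
- purge_grip (a point): Point on the knob's axis at the height to grip, box-frame (-126, 0, 86) mm when up. The knob is a black bar 12 mm thick, 40 mm long, 30 mm high (top 8 mm above this point) on a round foot of 40 mm diameter, whose top is 22 mm below this point. This point's x axis lies along the bar, y across it; it turns with the knob.
- bottle0: Blue-capped clear glass bottle, 56 mm diameter, 102 mm high, 0.14 to 0.28 kg, to be stored (may be absent). Origin: centre of its underside, z up. Cap 39 mm diameter, from 86 to 100 mm above the origin: the place to grip from above.
- bottle1: Blue-capped clear glass bottle, 56 mm diameter, 102 mm high, 0.14 to 0.28 kg, to be stored (may be absent). Origin: centre of its underside, z up. Cap 39 mm diameter, from 86 to 100 mm above the origin: the place to grip from above.
- bottle2: Blue-capped clear glass bottle, 56 mm diameter, 102 mm high, 0.14 to 0.28 kg, to be stored (may be absent). Origin: centre of its underside, z up. Cap 39 mm diameter, from 86 to 100 mm above the origin: the place to grip from above.
- bottle3: Blue-capped clear glass bottle, 56 mm diameter, 102 mm high, 0.14 to 0.28 kg, to be stored (may be absent). Origin: centre of its underside, z up. Cap 39 mm diameter, from 86 to 100 mm above the origin: the place to grip from above.
- white_jar: White jar, 52 mm diameter, 67 mm high, on the bench; not to be moved. Origin: centre of its underside.
- rinse_bottle: Rinse bottle with a red cap, 56 mm diameter, 152 mm high, on the bench; not to be moved. Origin: centre of its underside.
There are look-alikes about, which are no part of the job. Leave any turquoise look-alike of the bottle3 alone. Leave any purple or turquoise look-alike of the bottle0 alone.

How it is judged:
On the way, in this order (a step that is already met when the one before it is completed fails the run):
1. The purge is off (knob at the red dot, sprung up) while both clips are still shut (value of joint purge_turn above 1.15 rad and value of joint purge_press below 0.002 m and value of joint each of clip_left, clip_right below 0.15 rad), for 0.2 s.
2. Both clips are flipped off and the lid lies the right way up on the bench beside the box, purge still off (value of joint purge_turn above 1.15 rad and value of joint purge_press below 0.002 m and value of joint each of clip_left, clip_right above 1.2 rad and height (world z) of lid below 0.02 m and angle between lid's own z axis and vertical below 0.08 rad and horizontal distance between lid and dry_box above 0.2 m and linear speed of lid below 0.02 m/s), for 0.2 s.
3. All the blue-capped bottles stand in the box, let go (value of joint purge_turn above 1.15 rad and value of joint purge_press below 0.002 m and x of bottle0 in the frame of dry_box between -0.052 and 0.052 m and y of bottle0 in the frame of dry_box between -0.07 and 0.07 m and z of bottle0 in the frame of dry_box between 0.002 and 0.014 m and angle between each of bottle0, bottle1, bottle2, bottle3's own z axis and vertical below 0.12 rad and linear speed of each of bottle0, bottle1, bottle2, bottle3 below 0.03 m/s and x of bottle1 in the frame of dry_box between -0.052 and 0.052 m and y of bottle1 in the frame of dry_box between -0.07 and 0.07 m and z of bottle1 in the frame of dry_box between 0.002 and 0.014 m and x of bottle2 in the frame of dry_box between -0.052 and 0.052 m and y of bottle2 in the frame of dry_box between -0.07 and 0.07 m and z of bottle2 in the frame of dry_box between 0.002 and 0.014 m and x of bottle3 in the frame of dry_box between -0.052 and 0.052 m and y of bottle3 in the frame of dry_box between -0.07 and 0.07 m and z of bottle3 in the frame of dry_box between 0.002 and 0.014 m and contact force between the fingers and bottle0 below 0.3 N and contact force between the fingers and bottle1 below 0.3 N and contact force between the fingers and bottle2 below 0.3 N and contact force between the fingers and bottle3 below 0.3 N), for 0.2 s.
4. The lid is back on with both clips snapped shut, purge still off (all of step 1 and x of bottle0 in the frame of dry_box between -0.052 and 0.052 m and y of bottle0 in the frame of dry_box between -0.07 and 0.07 m and z of bottle0 in the frame of dry_box between 0.002 and 0.014 m and angle between each of bottle0, bottle1, bottle2, bottle3's own z axis and vertical below 0.12 rad and linear speed of each of bottle0, bottle1, bottle2, bottle3 below 0.03 m/s and x of bottle1 in the frame of dry_box between -0.052 and 0.052 m and y of bottle1 in the frame of dry_box between -0.07 and 0.07 m and z of bottle1 in the frame of dry_box between 0.002 and 0.014 m and x of bottle2 in the frame of dry_box between -0.052 and 0.052 m and y of bottle2 in the frame of dry_box between -0.07 and 0.07 m and z of bottle2 in the frame of dry_box between 0.002 and 0.014 m and x of bottle3 in the frame of dry_box between -0.052 and 0.052 m and y of bottle3 in the frame of dry_box between -0.07 and 0.07 m and z of bottle3 in the frame of dry_box between 0.002 and 0.014 m and z of lid in the frame of dry_box between 0.074 and 0.082 m and horizontal distance between lid and dry_box below 0.006 m and angle between lid's own z axis and vertical below 0.04 rad), for 0.2 s.
At the end, for the whole second after the job is handed in: Every blue-capped bottle upright in a compartment; lid on the rim (6 mm sideways, 4 mm in height); both clips under 0.15 rad; knob under 0.12 rad (green dot) and up; white jar and rinse bottle upright, within 30 mm of their starts (value of joint purge_turn below 0.12 rad and value of joint purge_press below 0.002 m and x of bottle0 in the frame of dry_box between -0.052 and 0.052 m and y of bottle0 in the frame of dry_box between -0.07 and 0.07 m and z of bottle0 in the frame of dry_box between 0.002 and 0.014 m and angle between each of bottle0, bottle1, bottle2, bottle3, white_jar, rinse_bottle's own z axis and vertical below 0.12 rad and linear speed of each of bottle0, bottle1, bottle2, bottle3 below 0.03 m/s and x of bottle1 in the frame of dry_box between -0.052 and 0.052 m and y of bottle1 in the frame of dry_box between -0.07 and 0.07 m and z of bottle1 in the frame of dry_box between 0.002 and 0.014 m and x of bottle2 in the frame of dry_box between -0.052 and 0.052 m and y of bottle2 in the frame of dry_box between -0.07 and 0.07 m and z of bottle2 in the frame of dry_box between 0.002 and 0.014 m and x of bottle3 in the frame of dry_box between -0.052 and 0.052 m and y of bottle3 in the frame of dry_box between -0.07 and 0.07 m and z of bottle3 in the frame of dry_box between 0.002 and 0.014 m and z of lid in the frame of dry_box between 0.074 and 0.082 m and horizontal distance between lid and dry_box below 0.006 m and angle between lid's own z axis and vertical below 0.04 rad and value of joint each of clip_left, clip_right below 0.15 rad and distance of each of white_jar, rinse_bottle from where it was at the start of the episode below 0.03 m); the robot touches nothing.
Of bottle0, bottle1, bottle2, bottle3 only 2 to 4 are there at a start; the rules pass over those that are not, and their reading is None.
At some moment in a run one of bottle0, bottle1, bottle2, bottle3 may be knocked a few centimetres aside while the robot is not near it.
It also fails if it takes over 210 s, if anything falls off the work surface, if the arm or the gripper's body presses on something with over 40 N, if the wrist force passes 120 N, or if a joint passes its speed limit or range.

## Working session

There is one attempt and no reset: what is moved stays moved. The work goes in short steps, Python scripts to look and compute and a tool call to move; the robot and the scene stay as the last step left them, time stands still between calls to the robot, and variables do not carry over. Pictures are saved under pics/ and viewed, at most 14 in all, crops included, and the job is handed in when it is done.

Besides the shell and the picture viewer there is one more tool, called after "Call:" by a JSON object that holds its "name" and its "arguments", one argument or row to a line. jog_arm: Moves the arm, as the interface text tells. Its arguments: {"type":"object","properties":{"motion":{"type":"array"},"force":{"type":"number"}},"required":["motion"]}

```bash
mkdir -p pics; ls; cat > h.py <<'E'
import numpy as np, cv2
from cell import *
from scipy.spatial.transform import Rotation as R
def cam(n):
    p=camera_params(n); f=240/np.tan(np.radians(p['vertical_fov'])/2)
    return f,p['cx'],p['cy'],np.array(p['T'])
def ray(n,px,P=None):
    f,cx,cy,T=P or cam(n); d=np.array([(px[0]-cx)/f,(px[1]-cy)/f,1.])
    return T[:3,3],T[:3,:3]@d
def onz(n,px,z,P=None):
    o,d=ray(n,px,P); return o+d*(z-o[2])/d[2]
def proj(n,X,P=None):
    f,cx,cy,T=P or cam(n); c=T[:3,:3].T@(np.array(X)-T[:3,3]); return np.array([cx+f*c[0]/c[2],cy+f*c[1]/c[2]])
def tri(rs):
    A=np.zeros((3,3));b=np.zeros(3)
    for o,d in rs:
        d=d/np.linalg.norm(d);M=np.eye(3)-np.outer(d,d);A+=M;b+=M@o
    return np.linalg.solve(A,b)
def snap(n,fn):
    im=get_image(n); cv2.imwrite('pics/'+fn,im[:,:,::-1]); return im
def st():
    s=observe(); print('t',round(s['clock'],2),'p',np.round(s['position'],4),'rv',np.round(s['ee_rot'],4),'F',np.round(s['force'],1),'w',round(s['width'],3),'gf',s['gripper_force']); return s
E
python3 - <<'E'
from h import *
s=st(); print(s['joints'],grasp_offset if not callable(grasp_offset) else grasp_offset())
for n in('scene','side','wrist'):
    snap(n,n+'0.png'); f,cx,cy,T=cam(n); print(n,f,cx,cy,np.round(T,3).tolist())
a=[cv2.imread('pics/%s0.png'%n) for n in('scene','side')]
for n in('scene','side'):
  for q in['dry_box','lid_handle','clip_left_tab','clip_right_tab','purge_grip','bottle0','white_jar','rinse_bottle','lid']:
    print(n,q,[(round(d['p'],2),np.round(d['pixel']).tolist(),int(d['mask'].sum())) for d in silhouettes(q,n)])
E
```

```text
pics
t 0.0 p [ 0.1598 -0.6037  0.226 ] rv [-3.1139e+00 -4.0510e-01  5.0000e-04] F [ 0.5 -0.2  0.5] w 1.0 gf 0.0
[ 1.20941044  0.43521111  0.02498129  1.57406929 -0.0115886   1.13396418
 -0.07508402] 0.0188
scene 477.4953683907871 319.03278513273636 236.90789000225675 [[-0.853, -0.411, 0.323, 0.168], [-0.522, 0.65, -0.552, 0.568], [0.016, -0.639, -0.769, 1.027], [0.0, 0.0, 0.0, 1.0]]
side 512.833520529845 319.2302298202689 237.48046797451656 [[-0.873, -0.245, 0.421, 0.019], [-0.487, 0.458, -0.744, 0.908], [-0.01, -0.854, -0.519, 0.817], [0.0, 0.0, 0.0, 1.0]]
wrist 372.9874133515379 321.9003986825414 233.88910978585687 [[0.255, -0.935, -0.246, 0.224], [-0.967, -0.247, -0.064, -0.587], [-0.001, 0.254, -0.967, 0.384], [0.0, 0.0, 0.0, 1.0]]
scene dry_box [(0.92, [311.0, 319.0], 2708)]
scene lid_handle [(0.97, [275.0, 286.0], 5952)]
scene clip_left_tab [(0.53, [256.0, 326.0], 249)]
scene clip_right_tab [(0.55, [295.0, 244.0], 100), (0.4, [313.0, 320.0], 2465)]
scene purge_grip [(0.66, [306.0, 322.0], 2646), (0.64, [326.0, 306.0], 236), (0.44, [278.0, 285.0], 5976)]
scene bottle0 [(0.9, [37
[... 390 characters left out ...]
.62, [289.0, 285.0], 4570)]
side clip_left_tab [(0.33, [289.0, 285.0], 4582)]
side clip_right_tab [(0.49, [408.0, 221.0], 538), (0.45, [304.0, 250.0], 32)]
side purge_grip [(0.58, [312.0, 238.0], 375), (0.55, [342.0, 294.0], 255), (0.2, [294.0, 284.0], 4727)]
side bottle0 [(0.87, [353.0, 205.0], 269), (0.82, [393.0, 240.0], 636), (0.82, [434.0, 211.0], 544), (0.81, [351.0, 226.0], 604), (0.68, [409.0, 224.0], 504), (0.64, [385.0, 210.0], 524), (0.56, [373.0, 193.0], 285), (0.19, [315.0, 316.0], 3263)]
side white_jar [(0.82, [317.0, 235.0], 456), (0.59, [317.0, 319.0], 3332)]
side rinse_bottle [(0.71, [166.0, 338.0], 1584), (0.21, [315.0, 317.0], 3237)]
side lid [(0.73, [294.0, 282.0], 4485)]
```

```bash
python3 - <<'E'
from h import *
a=cv2.imread('pics/scene0.png')[120:420,100:500]; b=cv2.imread('pics/side0.png')[150:450,100:500]
cv2.imwrite('pics/c1.png',cv2.resize(a,None,fx=2,fy=2,interpolation=2)); cv2.imwrite('pics/c2.png',cv2.resize(b,None,fx=2,fy=2,interpolation=2))
E
```

```text
(no output)
```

View pics/c1.png

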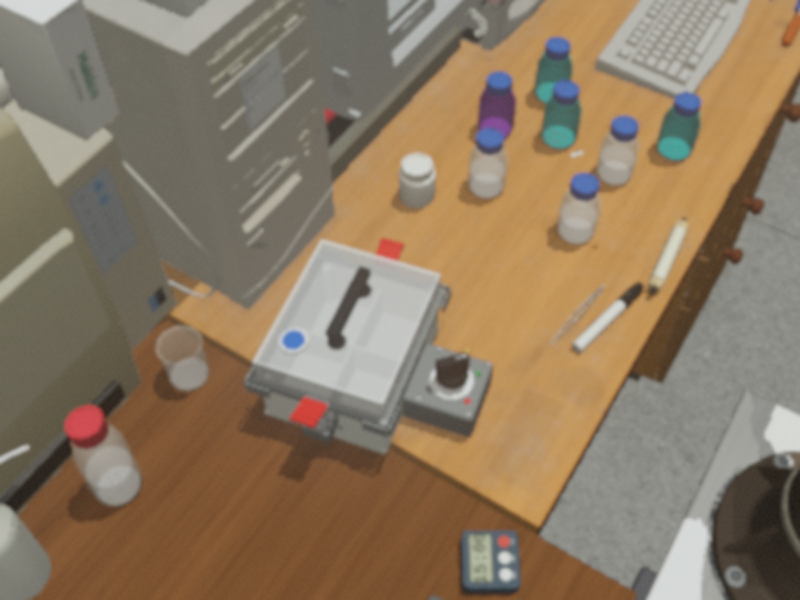

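View pics/c2.png

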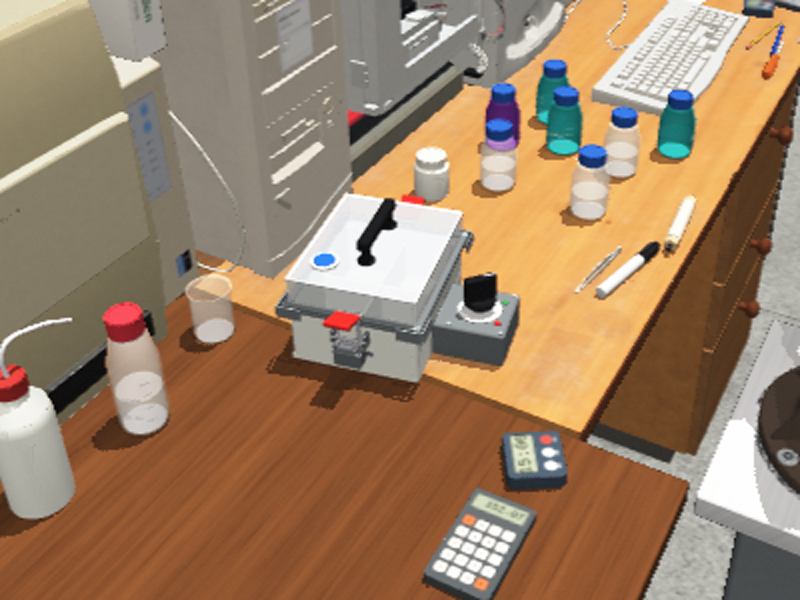

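Both views show the box with its knob facing the robot, at about (450,390) in the scene crop. There are three clear blue-capped bottles at (488,160), (618,150) and (580,210), plus turquoise and purple look-alikes. The dark table in front of the box, on its left side, is free. Next I'll triangulate.

```bash
cat >> h.py <<'E'
def blobs(im,lo,hi,amin=8):
    hsv=cv2.cvtColor(im,cv2.COLOR_RGB2HSV); m=cv2.inRange(hsv,lo,hi)
    n,l,s,c=cv2.connectedComponentsWithStats(m); return [(c[i],int(s[i,4]),s[i,:4]) for i in range(1,n) if s[i,4]>=amin]
RED=((0,150,90),(6,255,255)); BLUE=((108,140,70),(124,255,255))
E
python3 - <<'E'
from h import *
im={n:cv2.imread('pics/%s0.png'%n)[:,:,::-1].copy() for n in('scene','side')}
for n in im:
  for c in('RED','BLUE'):
    print(n,c,[(np.round(b[0],1).tolist(),b[1]) for b in blobs(im[n],*globals()[c])])
E
```

```text
scene RED [([478.1, 12.2], 28), ([294.5, 243.8], 80), ([253.9, 325.8], 154), ([149.9, 325.4], 8), ([144.7, 338.5], 49), ([83.8, 377.8], 218)]
scene BLUE [([492.7, 35.8], 33), ([246.4, 289.5], 39)]
side RED [([454.4, 98.0], 30), ([306.1, 249.3], 38), ([270.3, 310.0], 117), ([103.9, 341.5], 264), ([372.5, 369.4], 11)]
side BLUE [([469.8, 116.0], 47), ([488.0, 169.8], 25), ([376.9, 183.8], 85), ([351.1, 196.3], 98), ([382.7, 197.6], 97), ([439.7, 199.3], 100), ([411.6, 208.2], 105), ([349.1, 214.2], 124), ([395.8, 227.7], 122)]
```

```bash
python3 - <<'E'
from h import *
from scipy.optimize import least_squares
im={n:cv2.imread('pics/%s0.png'%n)[:,:,::-1].copy() for n in('scene','side')}
bl=blobs(im['scene'],(104,100,60),(124,255,255),20)
print([(np.round(b[0],1).tolist(),b[1]) for b in bl])
P={n:cam(n) for n in im}
sc=[b[0] for b in bl]
for s in([376.9,183.8],[351.1,196.3],[382.7,197.6],[439.7,199.3],[411.6,208.2],[349.1,214.2],[395.8,227.7]):
    X=onz('side',s,0.095,P['side']); q=proj('scene',X,P['scene'])
    j=min(range(len(sc)),key=lambda j:np.hypot(*(sc[j]-q)))
    T=tri([ray('side',s,P['side']),ray('scene',sc[j],P['scene'])])
    print(s,'z.095:',X.round(3),'match',sc[j].round(1),np.hypot(*(sc[j]-q)).round(1),'tri',T.round(3))
obs=[((0,125,95),[253.9,325.8],[270.3,310.0]),((0,-125,95),[294.5,243.8],None),((-126,0,92),[326,304],[340,296])]
for o in obs:
    if o[2]: print(o[0],tri([ray('scene',o[1],P['scene']),ray('side',o[2],P['side'])]).round(3))
def res(v):
    c,s=np.cos(v[2]),np.sin(v[2]); r=[]
    for p,a,b in obs:
        p=np.array(p)/1000; X=[v[0]+c*p[0]-s*p[1],v[1]+s*p[0]+c*p[1],p[2]+v[3]]
        r+=list(proj('scene',X,P['scene'])-a)
        if b: r+=list(proj('side',X,P['side'])-b)
    return np.array(r)
for y0 in(0,-.5,.5):
    o=least_squares(res,[.5,0,y0,0]); print(o.x.round(4),o.cost,o.fun.round(1))
E
```

```text
[([492.7, 36.0], 55), ([378.5, 142.9], 60), ([349.2, 160.4], 72), ([382.2, 164.2], 83), ([443.3, 170.5], 72), ([412.1, 182.6], 76), ([344.6, 188.7], 93), ([392.2, 211.8], 92), ([246.3, 289.5], 61)]
[376.9, 183.8] z.095: [ 0.602 -0.509  0.095] match [378.5 142.9] 1.5 tri [ 0.606 -0.523  0.088]
[351.1, 196.3] z.095: [ 0.637 -0.388  0.095] match [349.2 160.4] 2.2 tri [ 0.645 -0.408  0.084]
[382.7, 197.6] z.095: [ 0.546 -0.426  0.095] match [382.2 164.2] 2.1 tri [ 0.554 -0.446  0.084]
[439.7, 199.3] z.095: [ 0.388 -0.497  0.095] match [443.3 170.5] 2.0 tri [ 0.39  -0.514  0.087]
[411.6, 208.2] z.095: [ 0.443 -0.402  0.095] match [412.1 182.6] 2.3 tri [ 0.447 -0.42   0.086]
[349.1, 214.2] z.095: [ 0.591 -0.281  0.095] match [344.6 188.7] 1.8 tri [ 0.596 -0.294  0.087]
[395.8, 227.7] z.095: [ 0.441 -0.272  0.095] match [392.2 211.8] 2.1 tri [ 0.445 -0.286  0.087]
(0, 125, 95) [0.551 0.19  0.091]
(-126, 0, 92) [0.452 0.045 0.068]
[ 0.5782  0.0642  0.1703 -0.0171] 20.78169513262451 [-1.2  0.7 -0.9  3.2  2.8  1.9 -0.4 -2.7 -0.  -3.1]
[ 0.5782  0.0642  0.1703 -0.0171] 20.781695132624755 [-1.2  0.7 -0.9  3.2  2.8  1.9 -0.4 -2.7 -0.  -3.1]
[ 0.5782  0.0642  0.1703 -0.0171] 20.781695132625007 [-1.2  0.7 -0.9  3.2  2.8  1.9 -0.4 -2.7 -0.  -3.1]
```

```bash
cat >> h.py <<'E'
def go(*ways):
    """ways: (x,y,z,psi) TCP targets; prints tool-frame shifts, each relative to the previous way"""
    s=observe(); p=np.array(s['position']); A=R.from_rotvec(s['ee_rot'])
    for w in ways:
        B=R.from_euler('z',w[3])*R.from_rotvec([np.pi,0,0])
        d=A.inv().apply(np.array(w[:3])-p); r=(A.inv()*B).as_rotvec()
        print('  go',w,'->',np.round(d,4).tolist(),np.round(r,3).tolist(),'rows',int(np.ceil(max(np.linalg.norm(d)/.0417,np.linalg.norm(r)/.125)))); p=np.array(w[:3]);A=B
E
python3 - <<'E'
from h import *
go((.52,.04,.38,.82))
E
```

```text
go (0.52, 0.04, 0.38, 0.82) -> [0.5129, -0.5306, -0.1533] [0.0, 0.0, -0.561] rows 19
```

Call:
{"name": "jog_arm", "arguments": {
  "motion": [
    [[0.0,-0.0,-0.04,0,0,0,0],[0.03,-0.03,-0.07,0,0,-0.08,0],[0.055,-0.055,-0.09,0,0,-0.14,0],[0.08,-0.08,-0.11,0,0,-0.2,0],[0.105,-0.11,-0.13,0,0,-0.26,0],[0.13,-0.135,-0.15,0,0,-0.3,0],[0.16,-0.165,-0.153,0,0,-0.36,0],[0.187,-0.193,-0.153,0,0,-0.42,0],[0.214,-0.221,-0.153,0,0,-0.48,0],[0.242,-0.25,-0.153,0,0,-0.561,0]]
  ]
}}

```text
clock: 1.88
position: [0.3293, -0.3009, 0.3803]
ee_rot: [2.879, 1.255, 0.0]
force: [1.2, -0.5, -0.2]
width: 0.498
gripper_force: 0.0
```

```bash
python3 - <<'E'
from h import *
s=st();print(s['joints'].round(2) if hasattr(s['joints'],'round') else s['joints'])
go((.52,.04,.38,.82))
E
```

```text
t 1.88 p [ 0.3293 -0.3009  0.3803] rv [2.8785e+00 1.2548e+00 5.0000e-04] F [ 1.2 -0.5 -0.2] w 0.498 gf 0.0
[ 0.87  0.06 -0.26  1.7   0.02  1.39 -0.14]
  go (0.52, 0.04, 0.38, 0.82) -> [0.3795, -0.0923, 0.0001] [0.001, 0.0, 0.002] rows 10
```

Call:
{"name": "jog_arm", "arguments": {
  "motion": [
    [[0.04,-0.01,0,0,0,0,0],[0.08,-0.02,0,0,0,0,0],[0.12,-0.03,0,0,0,0,0],[0.16,-0.04,0,0,0,0,0],[0.2,-0.05,0,0,0,0,0],[0.24,-0.06,0,0,0,0,0],[0.28,-0.07,0,0,0,0,0],[0.32,-0.08,0,0,0,0,0],[0.36,-0.088,0,0,0,0,0],[0.38,-0.092,0,0,0,0,0]]
  ]
}}

```text
clock: 2.72
position: [0.5219, 0.0428, 0.3797]
ee_rot: [-2.877, -1.257, -0.002]
force: [-1.9, -0.9, 0.3]
width: 0.502
gripper_force: 0.0
```

Call:
{"name": "jog_arm", "arguments": {
  "motion": [
    [[0,0,0,0,0,0,0.1],[0,0,0,0,0,0,0.1]]
  ]
}}

```text
clock: 2.88
position: [0.5209, 0.039, 0.3794]
ee_rot: [-2.879, -1.256, 0.001]
force: [-0.7, -0.6, 0.3]
width: 0.452
gripper_force: 0.0
```

```bash
python3 - <<'E'
from h import *
st(); im=snap('wrist','w1.png')
print('red',[(np.round(b[0],1).tolist(),b[1],b[2].tolist()) for b in blobs(im,*RED)])
print('blue',[(np.round(b[0],1).tolist(),b[1]) for b in blobs(im,*BLUE)])
for q in['lid_handle','purge_grip']:
    print(q,[(round(d['p'],2),np.round(d['pixel']).tolist(),int(d['mask'].sum())) for d in silhouettes(q,'wrist')])
E
```

```text
t 2.88 p [0.5209 0.039  0.3794] rv [-2.8791e+00 -1.2555e+00  7.0000e-04] F [-0.7 -0.6  0.3] w 0.452 gf 0.0
red [([245.5, 75.6], 971, [225, 54, 41, 44]), ([414.4, 198.5], 754, [396, 181, 38, 36]), ([147.4, 217.4], 33, [145, 215, 6, 6]), ([255.4, 225.6], 13, [254, 224, 4, 4])]
blue [([314.8, 72.4], 386), ([594.4, 364.8], 390)]
lid_handle [(0.96, [334.0, 136.0], 25953), (0.46, [248.0, 76.0], 979)]
purge_grip [(0.76, [276.0, 221.0], 733)]
```

View pics/w1.png

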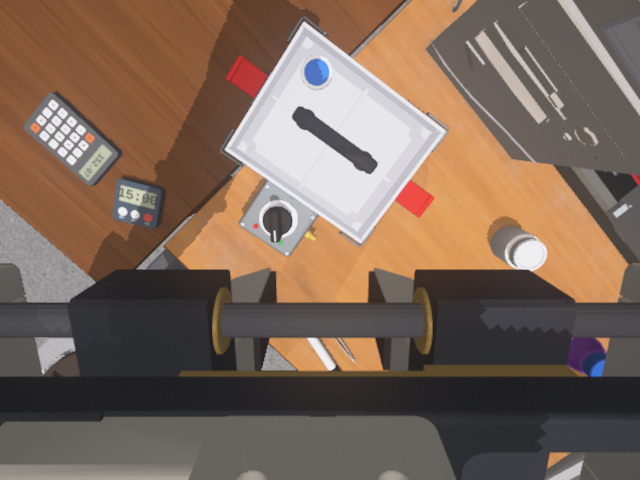

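The wrist view shows the box squarely. The left tab is at (245,76), the right tab at (414,198), the handle from (302,116) to (368,165), the knob at (277,221) and the red dot at (255,226).

```bash
cat >> h.py <<'E'
from scipy.optimize import least_squares
def fit(obs,n='wrist',x0=(.58,.06,.17),z0=0,verbose=1):
    P=cam(n)
    def res(v):
        c,s=np.cos(v[2]),np.sin(v[2]); r=[]
        for p,a in obs:
            p=np.array(p)/1000.; r+=list(proj(n,[v[0]+c*p[0]-s*p[1],v[1]+s*p[0]+c*p[1],p[2]+(v[3] if len(v)>3 else z0)],P)-a)
        return np.array(r)
    o=least_squares(res,x0,loss='soft_l1')
    if verbose: print('fit',o.x.round(4),res(o.x).round(1).tolist())
    return o.x
def box(v,p):
    c,s=np.cos(v[2]),np.sin(v[2]); return np.array([v[0]+c*p[0]/1e3-s*p[1]/1e3,v[1]+s*p[0]/1e3+c*p[1]/1e3,p[2]/1e3])
E
python3 - <<'E'
from h import *
tabs=[((0,125,95),(245.5,75.6)),((0,-125,95),(414.4,198.5))]
more=tabs+[((0,0,151),(335,140.5)),((-84,-100,83),(360,243)),((-84,100,83),(226,150)),((84,-100,83),(447,129)),((84,100,83),(304,20))]
for o in(tabs,more): fit(o)
v=fit(more,x0=(.58,.06,.17,0)); v=fit(more)
for p in[(-126,0,94),(-126,0,64)]: print(p,box(v,p).round(4),proj('wrist',box(v,p)).round(1))
E
```

```text
fit [0.5755 0.0707 0.2293] [-2.3, -0.6, 8.8, 1.1]
fit [0.5737 0.0725 0.2104] [-3.4, -2.6, 5.5, 2.6, 1.7, -0.2, 0.6, -0.7, -1.1, 0.0, -1.6, 0.1, 0.1, 0.9]
fit [ 0.5736  0.0726  0.2113 -0.005 ] [-2.7, -1.8, 4.4, 1.9, 1.3, -0.2, 0.1, -1.8, -0.1, -0.0, -3.1, 0.1, 0.1, 2.3]
fit [0.5737 0.0725 0.2104] [-3.4, -2.6, 5.5, 2.6, 1.7, -0.2, 0.6, -0.7, -1.1, 0.0, -1.6, 0.1, 0.1, 0.9]
(-126, 0, 94) [0.4505 0.0462 0.094 ] [275.2 227.1]
(-126, 0, 64) [0.4505 0.0462 0.064 ] [278.  221.6]
```

```bash
python3 - <<'E'
from h import *
go((.4505,.0462,.38,.86),(.4505,.0462,.15,.86))
E
```

```text
go (0.4505, 0.0462, 0.38, 0.86) -> [-0.0407, -0.0578, -0.0003] [0.001, 0.001, -0.042] rows 2
  go (0.4505, 0.0462, 0.15, 0.86) -> [0.0, -0.0, 0.23] [0.0, 0.0, 0.0] rows 6
```

Call:
{"name": "jog_arm", "arguments": {
  "motion": [
    [[-0.02,-0.029,0,0,0,-0.02,0.1],[-0.041,-0.058,0,0,0,-0.042,0.1],[-0.041,-0.058,0.04,0,0,-0.042,0.1],[-0.041,-0.058,0.08,0,0,-0.042,0.1],[-0.041,-0.058,0.12,0,0,-0.042,0.1],[-0.041,-0.058,0.16,0,0,-0.042,0.1],[-0.041,-0.058,0.2,0,0,-0.042,0.1],[-0.041,-0.058,0.23,0,0,-0.042,0.1],[-0.041,-0.058,0.23,0,0,-0.042,0.1]]
  ]
}}

```text
clock: 3.78
position: [0.4466, 0.0449, 0.1452]
ee_rot: [-2.854, -1.308, 0.013]
force: [-1.0, 0.7, -0.3]
width: 0.454
gripper_force: 0.0
```

```bash
python3 - <<'E'
from h import *
st(); im=snap('wrist','w2.png')
m=[d for d in silhouettes('purge_grip','wrist')]
print([(round(d['p'],2),np.round(d['pixel']).tolist(),int(d['mask'].sum())) for d in m])
v=(.5737,.0725,.2104)
for p in[(-126,0,94),(-126,0,64),(-144*1,0,94)]: print(proj('wrist',box(v,p)).round(1))
for sx in(20,-20):
  p=np.array(box(v,(-126,0,94)))+[sx/1e3*np.cos(.86),sx/1e3*np.sin(.86),0]; print('barend',proj('wrist',p).round(1))
E
```

```text
t 3.78 p [0.4466 0.0449 0.1452] rv [-2.8541 -1.3081  0.0129] F [-1.   0.7 -0.3] w 0.454 gf 0.0
[(0.94, [323.0, 234.0], 2952)]
[324.3 251.7]
[324.1 238.4]
[306.4 274.2]
barend [324.4 219.2]
barend [324.3 282.9]
```

View pics/w2.png

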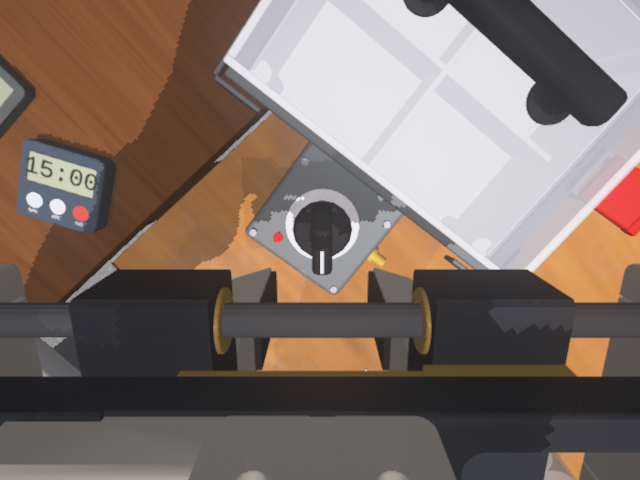

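```bash
python3 - <<'E'
from h import *
st();go((.4535,.0496,.15,.86),(.4535,.0496,.070,.86))
E
```

```text
t 3.88 p [0.4501 0.0465 0.1502] rv [-2.8551e+00 -1.3102e+00  2.0000e-03] F [-0.3  1.   1.2] w 0.448 gf 0.0
  go (0.4535, 0.0496, 0.15, 0.86) -> [0.0045, 0.0006, 0.0002] [-0.001, 0.001, 0.0] rows 1
  go (0.4535, 0.0496, 0.07, 0.86) -> [0.0, -0.0, 0.08] [0.0, 0.0, 0.0] rows 2
```

```bash
python3 - <<'E'
from h import *
P=cam('wrist'); im=snap('wrist','w3.png')
m=silhouettes('purge_grip','wrist')[0]['mask']; ys,xs=np.where(m); print('mask bbox',xs.min(),xs.max(),ys.min(),ys.max())
g=cv2.cvtColor(im,cv2.COLOR_RGB2GRAY); k=(g<60)&(np.indices(g.shape)[0]<268)
n,l,s,c=cv2.connectedComponentsWithStats(k.astype(np.uint8)); 
for i in range(1,n):
    if s[i,4]>400: print(s[i],c[i].round(1))
v=(.5737,.0725,.2104); b=box(v,(-126,0,0))
for z,r in((.064,.020),(.094,.02)):
  print(z,[proj('wrist',b+[r*np.cos(a+.86),r*np.sin(a+.86),z],P).round(1).tolist() for a in(0,np.pi/2,np.pi,-np.pi/2)])
fit([((-84,-100,83),(538,275)),((-84,100,83),(217,66))],) if 0 else None
E
```

```text
mask bbox 291 347 206 275
[ 407    0  176  135 3428] [493.7  59. ]
[ 466    0  132   95 1307] [517.3  28.4]
[  0  60  38  86 685] [ 17.6 102.3]
[  98  124  160  144 1336] [179.2 195.3]
[  38  144   79   92 1004] [ 97.9 185.3]
[ 292  206   56   62 1212] [319.6 226.4]
0.064 [[324.1, 209.4], [294.6, 238.4], [324.0, 266.3], [353.6, 238.4]]
0.094 [[324.4, 219.2], [291.0, 251.7], [324.3, 282.9], [357.7, 251.8]]
```

View pics/w3.png

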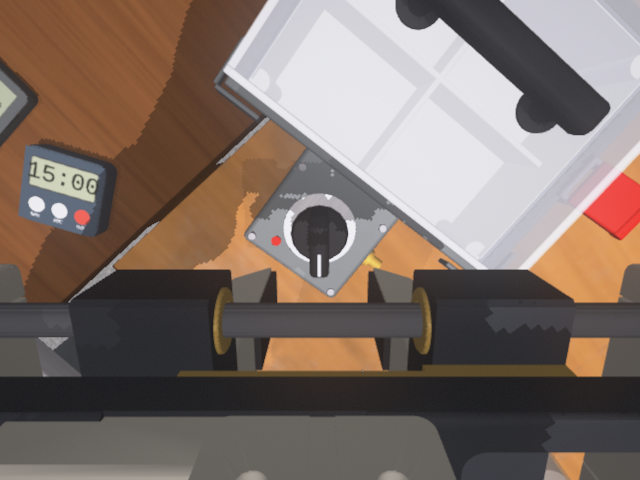

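```bash
python3 - <<'E'
from h import *
st();go((.4505,.0500,.15,.86),(.4505,.05,.070,.86))
E
```

```text
t 3.98 p [0.4519 0.0473 0.1519] rv [2.854  1.3101 0.0047] F [ 0.2 -0.2  0. ] w 0.452 gf 0.0
  go (0.4505, 0.05, 0.15, 0.86) -> [0.0012, -0.0028, 0.0019] [0.002, -0.002, 0.001] rows 1
  go (0.4505, 0.05, 0.07, 0.86) -> [0.0, -0.0, 0.08] [0.0, 0.0, 0.0] rows 2
```

Call:
{"name": "jog_arm", "arguments": {
  "motion": [
    [[0.002,-0.0025,0.03,0,0,0,0.1],[0.002,-0.0025,0.06,0,0,0,0.1],[0.002,-0.0025,0.08,0,0,0,0.1],[0.002,-0.0025,0.08,0,0,0,0.1],[0.002,-0.0025,0.08,0,0,0,1],[0.002,-0.0025,0.08,0,0,0,1],[0.002,-0.0025,0.08,0,0,0,1],[0.002,-0.0025,0.08,0,0,0,1],[0.002,-0.0025,0.08,0,0,0,1],[0.002,-0.0025,0.08,0,0,0,1]]
  ],
  "force": 30
}}

```text
clock: 4.82
position: [0.4508, 0.0504, 0.0706]
ee_rot: [2.854, 1.311, 0.003]
force: [0.9, -0.9, 4.9]
width: 0.129
gripper_force: 30.0
```

Call:
{"name": "jog_arm", "arguments": {
  "motion": [
    [[0,0,0.005,0,0,0,1],[0,0,0.01,0,0,0,1],[0,0,0.011,0,0,0,1],[0,0,0.011,0,0,0.1,1],[0,0,0.011,0,0,0.2,1],[0,0,0.011,0,0,0.32,1],[0,0,0.011,0,0,0.44,1],[0,0,0.011,0,0,0.56,1]]
  ]
}}

```text
clock: 5.48
position: [0.451, 0.0504, 0.0601]
ee_rot: [3.107, 0.462, 0.004]
force: [-2.8, -3.4, 18.5]
width: 0.13
gripper_force: 30.0
```

Call:
{"name": "jog_arm", "arguments": {
  "motion": [
    [[0,0,0,0,0,0.12,1],[0,0,0,0,0,0.24,1],[0,0,0,0,0,0.36,1],[0,0,0,0,0,0.48,1],[0,0,0,0,0,0.6,1],[0,0,0,0,0,0.7,1],[0,0,0,0,0,0.75,1],[0,0,0,0,0,0.75,1]]
  ]
}}

```text
clock: 6.15
position: [0.451, 0.0502, 0.0601]
ee_rot: [3.062, -0.704, 0.004]
force: [-1.9, -2.8, 18.8]
width: 0.131
gripper_force: 30.0
```

Call:
{"name": "jog_arm", "arguments": {
  "motion": [
    [[0,0,-0.006,0,0,0,1],[0,0,-0.011,0,0,0,1],[0,0,-0.011,0,0,0,1],[0,0,-0.011,0,0,0,0.1],[0,0,-0.011,0,0,0,0.1],[0,0,-0.011,0,0,0,0.1],[0,0,-0.05,0,0,0,0.1],[0,0,-0.09,0,0,0,0.1],[0,0,-0.13,0,0,0,0.1],[0,0,-0.17,0,0,0,0.1]]
  ]
}}

```text
clock: 6.98
position: [0.4489, 0.0508, 0.2302]
ee_rot: [3.063, -0.697, -0.002]
force: [2.7, -0.4, 0.2]
width: 0.448
gripper_force: 0.0
```

```bash
python3 - <<'E'
from h import *
st(); v=(.5737,.0755,.2104)
# camera pose of w1
s=observe(); T=np.array(camera_params('wrist')['T']); A=np.eye(4);A[:3,:3]=R.from_rotvec(s['ee_rot']).as_matrix();A[:3,3]=s['position']
E=np.linalg.inv(A)@T; np.save('E.npy',E); print(E.round(3).tolist())
B=np.eye(4);B[:3,:3]=R.from_rotvec([-2.8791,-1.2555,.0007]).as_matrix();B[:3,3]=[.5209,.039,.3794]
f,cx,cy,_=cam('wrist');P=(f,cx,cy,B@E)
def tobox(X):
    c,s_=np.cos(v[2]),np.sin(v[2]);d=X[:2]-v[:2];return (np.array([c*d[0]+s_*d[1],-s_*d[0]+c*d[1]])*1e3).round()
for px,z in(((430,50),0),((515,158),0),((528,253),.067),((514,240),.034)): X=onz('wrist',px,z,P); print(px,z,X.round(3),'box',tobox(X))
print('tabs', box(v,(0,125,95)).round(4),box(v,(0,-125,95)).round(4))
go((*box(v,(0,125,200))[:2],.24,1.781),(*box(v,(0,125,200))[:2],.081,1.781))
E
```

```text
t 6.98 p [0.4489 0.0508 0.2302] rv [ 3.0631e+00 -6.9730e-01 -2.2000e-03] F [ 2.7 -0.4  0.2] w 0.448 gf 0.0
[[-0.001, -0.967, -0.254, 0.067], [1.0, -0.0, -0.001, 0.001], [0.0, -0.254, 0.967, -0.157], [0.0, 0.0, 0.0, 1.0]]
(430, 50) 0 [0.745 0.071 0.   ] box [167. -40.]
(515, 158) 0 [ 0.746 -0.12   0.   ] box [ 127. -227.]
(528, 253) 0.067 [ 0.664 -0.207  0.067] box [  29. -295.]
(514, 240) 0.034 [ 0.668 -0.198  0.034] box [  35. -287.]
tabs [0.5476 0.1977 0.095 ] [ 0.5998 -0.0467  0.095 ]
  go (np.float64(0.5475936130594043), np.float64(0.19774343156549512), 0.24, 1.781) -> [0.0253, -0.1752, -0.0099] [-0.001, 0.001, -2.229] rows 18
  go (np.float64(0.5475936130594043), np.float64(0.19774343156549512), 0.081, 1.781) -> [0.0, -0.0, 0.159] [0.0, 0.0, 0.0] rows 4
```

Call:
{"name": "jog_arm", "arguments": {
  "motion": [
    [[0.0,-0.0,-0.02,0,0,-0.11,0.1],[0.0,-0.02,-0.02,0,0,-0.23,0.1],[0.01,-0.04,-0.02,0,0,-0.35,0.1],[0.01,-0.06,-0.02,0,0,-0.47,0.1],[0.01,-0.08,-0.02,0,0,-0.59,0.1],[0.015,-0.1,-0.02,0,0,-0.71,0.1],[0.02,-0.12,-0.02,0,0,-0.83,0.1],[0.02,-0.14,-0.02,0,0,-0.95,0.1],[0.025,-0.16,-0.02,0,0,-1.07,0.1],[0.025,-0.175,-0.02,0,0,-1.19,0.1]]
  ]
}}

```text
clock: 7.82
position: [0.5488, 0.1987, 0.2481]
ee_rot: [-2.924, -1.148, 0.001]
force: [-0.3, -0.0, -0.0]
width: 0.45
gripper_force: 0.0
```

Call:
{"name": "jog_arm", "arguments": {
  "motion": [
    [[0,0,0,0,0,-0.12,-0.2],[0,0,0,0,0,-0.24,-0.2],[0,0,0,0,0,-0.36,-0.2],[0,0,0,0,0,-0.48,-0.2],[0,0,0,0,0,-0.6,-0.2],[0,0,0,0,0,-0.72,-0.2],[0,0,0,0,0,-0.84,-0.2],[0,0,0,0,0,-0.96,-0.2],[0,0,0,0,0,-1.04,-0.2],[0,0,0,0,0,-1.04,-0.2]]
  ]
}}

```text
clock: 8.65
position: [0.5478, 0.1974, 0.2481]
ee_rot: [-1.97, -2.446, 0.001]
force: [0.2, 0.4, -0.3]
width: 0.603
gripper_force: 0.0
```

```bash
python3 - <<'E'
from h import *
s=st(); print(np.round(s['joints'],2)); P=cam('wrist'); im=snap('wrist','w4.png')
print('red',[(np.round(b[0],1).tolist(),b[1],b[2].tolist()) for b in blobs(im,*RED,40)])
v=(.5737,.0755,.2104); 
for p in[(0,125,95),(0,0,151),(-126,0,64),(84,100,83),(-84,100,83),(0,-125,95)]: print(p,proj('wrist',box(v,p),P).round(1))
E
```

```text
t 8.65 p [0.5478 0.1974 0.2481] rv [-1.9698e+00 -2.4460e+00  1.4000e-03] F [ 0.2  0.4 -0.3] w 0.603 gf 0.0
[ 0.03  0.43 -0.66  1.61  0.28  1.2  -0.48]
red [([91.6, 173.2], 80, [87, 169, 10, 10]), ([322.4, 222.6], 1368, [304, 204, 38, 39])]
(0, 125, 95) [323.4 218.3]
(0, 0, 151) [322.8 387.9]
(-126, 0, 64) [198.8 331.5]
(84, 100, 83) [416.6 243. ]
(-84, 100, 83) [229.8 242.3]
(0, -125, 95) [322.2 457.6]
```

View pics/w4.png

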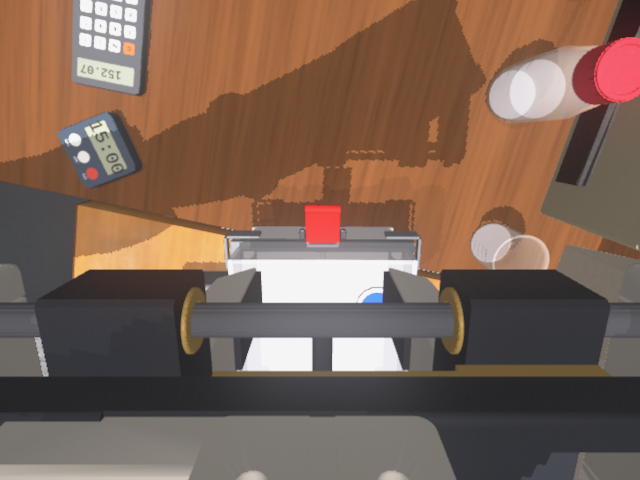

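The red-dot side can't be seen here, but the knob turned the full 1.31 rad. The left tab at (322,223) matches my prediction. The dark table is free from column 145 to 490.

Call:
{"name": "jog_arm", "arguments": {
  "motion": [
    [[-0.002,0,0.04,0,0,0,-0.2],[-0.002,0,0.08,0,0,0,-0.2],[-0.002,0,0.12,0,0,0,-0.2],[-0.002,0,0.15,0,0,0,-0.2],[-0.002,0,0.167,0,0,0,-0.2],[-0.002,0,0.167,0,0,0,1],[-0.002,0,0.167,0,0,0,1],[-0.002,0,0.167,0,0,0,1],[-0.002,0,0.167,0,0,0,1],[-0.002,0,0.167,0,0,0,1]]
  ],
  "force": 25
}}

```text
clock: 9.53
position: [0.5485, 0.1961, 0.0834]
ee_rot: [1.975, 2.442, 0.001]
force: [-2.6, -1.7, 4.3]
width: 0.323
gripper_force: 25.0
```

```bash
python3 - <<'E'
import numpy as np
a=np.arctan2(40,20)
for t in np.arange(0,1.51,.15):
    print(round(t,2),np.round([44.7*np.cos(a-t)-20,40-44.7*np.sin(a-t)]).tolist())
E
```

```text
0.0 [-0.0, 0.0]
0.15 [6.0, 3.0]
0.3 [11.0, 8.0]
0.45 [15.0, 13.0]
0.6 [19.0, 18.0]
0.75 [22.0, 24.0]
0.9 [24.0, 31.0]
1.05 [25.0, 37.0]
1.2 [25.0, 44.0]
1.35 [23.0, 51.0]
1.5 [21.0, 57.0]
```

Call:
{"name": "jog_arm", "arguments": {
  "motion": [
    [[0.006,0,0.003,0,0,0,1],[0.011,0,0.008,0,0,0,1],[0.015,0,0.013,0,0,0,1],[0.019,0,0.018,0,0,0,1],[0.022,0,0.024,0,0,0,1],[0.024,0,0.031,0,0,0,1],[0.025,0,0.037,0,0,0,1],[0.025,0,0.044,0,0,0,1],[0.023,0,0.051,0,0,0,1],[0.022,0,0.055,0,0,0,1]]
  ]
}}

```text
clock: 10.37
position: [0.5434, 0.2205, 0.0283]
ee_rot: [-1.972, -2.443, -0.006]
force: [-6.2, 6.9, 6.2]
width: 0.324
gripper_force: 25.0
```

Call:
{"name": "jog_arm", "arguments": {
  "motion": [
    [[0,0,0,0,0,0,-0.2],[0,0,0,0,0,0,-0.2],[0,0,0,0,0,0,-0.2],[0,0,-0.04,0,0,0,-0.2],[0,0,-0.08,0,0,0,-0.2],[0,0,-0.12,0,0,0,-0.2],[0,0,-0.16,0,0,0,-0.2],[0,0,-0.2,0,0,0,-0.2]]
  ]
}}

```text
clock: 11.03
position: [0.544, 0.2166, 0.2295]
ee_rot: [1.976, 2.442, 0.001]
force: [1.5, 0.5, -0.5]
width: 0.596
gripper_force: 0.0
```

```bash
python3 - <<'E'
from h import *
s=st(); P=cam('wrist'); im=snap('wrist','w5.png')
print('red',[(np.round(b[0],1).tolist(),b[1],b[2].tolist()) for b in blobs(im,*RED,40)])
v=(.5737,.0755,.2104); 
for p in[(0,125,95),(0,146,38)]: print(p,proj('wrist',box(v,p),P).round(1))
x,y=box(v,(0,-124,0))[:2]
go((x,y,.24,1.781))
E
```

```text
t 11.03 p [0.544  0.2166 0.2295] rv [1.9756e+00 2.4418e+00 1.2000e-03] F [ 1.5  0.5 -0.5] w 0.596 gf 0.0
red [([82.6, 195.7], 81, [78, 191, 10, 10]), ([321.5, 209.7], 777, [305, 198, 34, 24])]
(0, 125, 95) [322.7 246.6]
(0, 146, 38) [322.5 208.2]
  go (np.float64(0.5995975358450709), np.float64(-0.0457654841129712), 0.24, 1.781) -> [-0.27, -0.0038, -0.003] [0.012, -0.002, 0.0] rows 7
```

Call:
{"name": "jog_arm", "arguments": {
  "motion": [
    [[-0.04,0,-0.01,0,0,0,-0.2],[-0.08,0,-0.01,0,0,0,-0.2],[-0.12,0,-0.01,0,0,0,-0.2],[-0.16,0,-0.01,0,0,0,-0.2],[-0.2,0,-0.01,0,0,0,-0.2],[-0.24,-0.002,-0.01,0,0,0,-0.2],[-0.27,-0.003,-0.01,0,0,0,-0.2],[-0.27,-0.003,-0.01,0,0,0,-0.2],[-0.27,-0.003,-0.01,0,0,0,-0.2]]
  ]
}}

```text
clock: 11.83
position: [0.5978, -0.0508, 0.2367]
ee_rot: [1.981, 2.437, -0.001]
force: [0.2, 1.2, -0.6]
width: 0.602
gripper_force: 0.0
```

```bash
python3 - <<'E'
from h import *
s=st(); P=cam('wrist'); im=snap('wrist','w6.png')
print('red',[(np.round(b[0],1).tolist(),b[1],b[2].tolist()) for b in blobs(im,*RED,40)])
v=(.5737,.0755,.2104); 
for p in[(0,-125,95),(0,125,95),(0,0,151),(-126,0,94)]: print(p,proj('wrist',box(v,p),P).round(1))
x,y=box(v,(0,-124,0))[:2]
go((x,y,.083,1.781))
E
```

```text
t 11.83 p [ 0.5978 -0.0508  0.2367] rv [ 1.9814e+00  2.4370e+00 -9.0000e-04] F [ 0.2  1.2 -0.6] w 0.602 gf 0.0
red [([325.6, 207.7], 1585, [308, 186, 37, 44])]
(0, -125, 95) [326.7 217.4]
(0, 125, 95) [ 326.  -159.5]
(0, 0, 151) [327.6  30. ]
(-126, 0, 94) [155.5  52.2]
  go (np.float64(0.5995975358450709), np.float64(-0.0457654841129712), 0.083, 1.781) -> [0.002, 0.0024, 0.1539] [0.0, -0.0, -0.001] rows 4
```

View pics/w6.png

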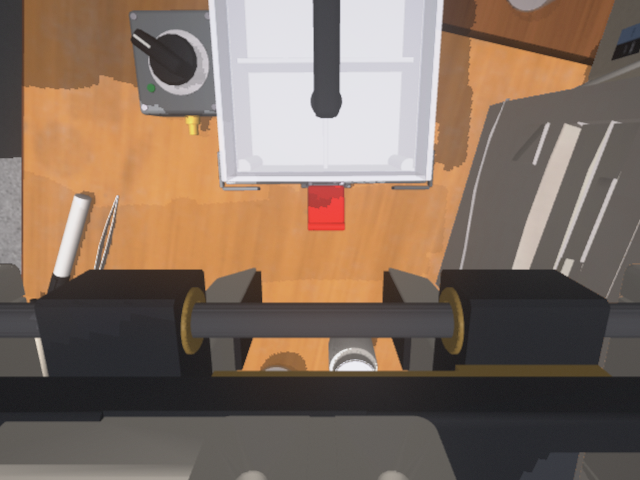

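The knob points front left (red dot). The right tab at (326,208) lies 6 to 7 mm inward of my prediction.

Call:
{"name": "jog_arm", "arguments": {
  "motion": [
    [[0.006,0.002,0.04,0,0,0,-0.2],[0.006,0.002,0.08,0,0,0,-0.2],[0.006,0.002,0.12,0,0,0,-0.2],[0.006,0.002,0.15,0,0,0,-0.2],[0.006,0.002,0.154,0,0,0,-0.2],[0.006,0.002,0.154,0,0,0,1],[0.006,0.002,0.154,0,0,0,1],[0.006,0.002,0.154,0,0,0,1],[0.006,0.002,0.154,0,0,0,1],[0.006,0.002,0.154,0,0,0,1]]
  ],
  "force": 25
}}

```text
clock: 12.72
position: [0.5993, -0.0413, 0.0848]
ee_rot: [1.974, 2.441, 0.002]
force: [-2.7, 0.9, 7.1]
width: 0.321
gripper_force: 25.0
```

Call:
{"name": "jog_arm", "arguments": {
  "motion": [
    [[-0.006,0,0.003,0,0,0,1],[-0.011,0,0.008,0,0,0,1],[-0.015,0,0.013,0,0,0,1],[-0.019,0,0.018,0,0,0,1],[-0.022,0,0.024,0,0,0,1],[-0.024,0,0.031,0,0,0,1],[-0.025,0,0.037,0,0,0,1],[-0.025,0,0.044,0,0,0,1],[-0.023,0,0.051,0,0,0,1],[-0.022,0,0.055,0,0,0,1]]
  ]
}}

```text
clock: 13.55
position: [0.6046, -0.0659, 0.0291]
ee_rot: [1.975, 2.437, -0.001]
force: [0.2, -8.5, 6.8]
width: 0.322
gripper_force: 25.0
```

Call:
{"name": "jog_arm", "arguments": {
  "motion": [
    [[0,0,0,0,0,0,-0.2],[0,0,0,0,0,0,-0.2],[0,0,0,0,0,0,-0.2],[0,0,-0.04,0,0,0,-0.2],[0,0,-0.08,0,0,0,-0.2],[0,0,-0.12,0,0,0,-0.2],[0,0,-0.16,0,0,0,-0.2],[0,0,-0.2,0,0,0,-0.2],[0,0,-0.24,0,0,0,-0.2]]
  ]
}}

```text
clock: 14.3
position: [0.6024, -0.0622, 0.2704]
ee_rot: [1.974, 2.444, 0.001]
force: [1.6, -0.3, -0.2]
width: 0.601
gripper_force: 0.0
```

Call:
{"name": "jog_arm", "arguments": {
  "motion": [
    [[0,0,0,0,0,0,-0.2],[0,0,0,0,0,0,-0.2]]
  ]
}}

```text
clock: 14.47
position: [0.6042, -0.0621, 0.2709]
ee_rot: [1.972, 2.44, 0.005]
force: [-0.1, -0.8, -0.7]
width: 0.599
gripper_force: 0.0
```

```bash
python3 - <<'E'
from h import *
s=st(); P=cam('wrist'); im=snap('wrist','w7.png')
print('red',[(np.round(b[0],1).tolist(),b[1],b[2].tolist()) for b in blobs(im,*RED,40)])
v=(.5737,.0775,.2104); 
for p in[(0,-125,95),(0,-146,38),(-126,0,64)]: print(p,proj('wrist',box(v,p),P).round(1))
print([(round(d['p'],2),np.round(d['pixel']).tolist(),[int(t) for q in np.where(d['mask']) for t in(q.min(),q.max())]) for q in['lid_handle','purge_grip'] for d in silhouettes(q,'wrist')])
x,y=box(v,(0,-55,0))[:2]
go((x,y,.30,1.781))
E
```

```text
t 14.47 p [ 0.6042 -0.0621  0.2709] rv [1.9717 2.4399 0.0053] F [-0.1 -0.8 -0.7] w 0.599 gf 0.0
red [([320.1, 206.4], 221, [306, 203, 29, 8])]
(0, -125, 95) [321.4 193.6]
(0, -146, 38) [321.1 205.1]
(-126, 0, 64) [179.9  48.9]
[(0.75, [187.0, 62.0], [5, 210, 140, 342]), (0.62, [318.0, 82.0], [0, 172, 215, 424]), (0.96, [178.0, 48.0], [22, 73, 144, 202]), (0.67, [319.0, 197.0], [165, 210, 303, 336])]
  go (np.float64(0.5851868102538621), np.float64(0.023712890111182133), 0.3, 1.781) -> [0.0882, 0.0015, -0.0335] [-0.002, -0.0, 0.001] rows 3
```

Call:
{"name": "jog_arm", "arguments": {
  "motion": [
    [[0.04,0.001,-0.01,0,0,0,-0.2],[0.08,0.001,-0.02,0,0,0,-0.2],[0.12,0.001,-0.03,0,0,0,-0.2],[0.144,0.0015,-0.034,0,0,0,-0.2],[0.144,0.0015,-0.034,0,0,0,-0.2],[0.144,0.0015,-0.034,0,0,0,-0.2],[0.144,0.0015,-0.034,0,0,0,-0.2]]
  ]
}}

```text
clock: 15.2
position: [0.574, 0.077, 0.3002]
ee_rot: [-1.975, -2.442, 0.004]
force: [0.1, -0.5, -0.9]
width: 0.603
gripper_force: 0.0
```

```bash
python3 - <<'E'
from h import *
s=st(); P=cam('wrist'); im=snap('wrist','w8.png')
g=cv2.cvtColor(im,cv2.COLOR_RGB2GRAY); k=(g<70)&(np.indices(g.shape)[0]<268)
n,l,ss,c=cv2.connectedComponentsWithStats(k.astype(np.uint8))
for i in range(1,n):
    if ss[i,4]>800: print(ss[i],c[i].round(1))
print('red',[(np.round(b[0],1).tolist(),b[1],b[2].tolist()) for b in blobs(im,*RED,40)])
v=(.5737,.0775,.2104); 
for p in[(0,50,151),(0,-50,151),(8,0,151),(-8,0,151),(-84,100,83),(84,100,83),(0,146,38)]: print(p,proj('wrist',box(v,p),P).round(1))
E
```

```text
t 15.2 p [0.574  0.077  0.3002] rv [-1.9753 -2.4416  0.0037] F [ 0.1 -0.5 -0.9] w 0.603 gf 0.0
[  93    0   71  102 1251] [127.9  61.9]
[ 424    0   35   84 1391] [442.3  35.3]
[ 544    0   42   53 1111] [562.6  25.3]
[    0    78    88   165 12098] [ 39.4 156.3]
red [([102.5, 55.6], 77, [98, 51, 10, 10]), ([322.1, 56.9], 317, [307, 52, 31, 11])]
(0, 50, 151) [323.6 158.5]
(0, -50, 151) [323.5 274.8]
(8, 0, 151) [333.1 219. ]
(-8, 0, 151) [314. 219.]
(-84, 100, 83) [235.  100.7]
(84, 100, 83) [412.  100.5]
(0, 146, 38) [323.4  57.5]
```

View pics/w8.png

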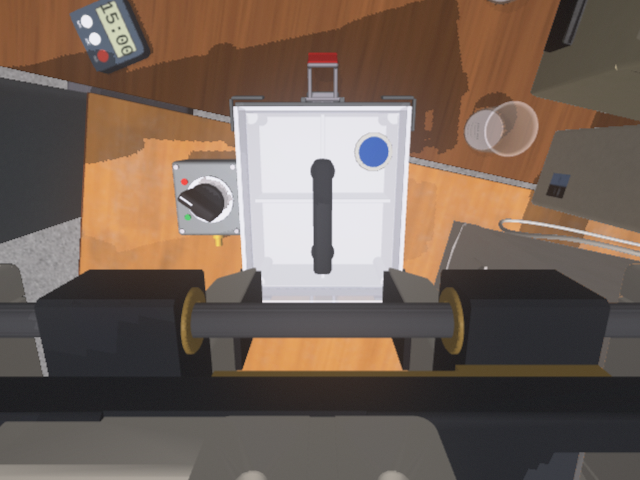

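The handle spans rows 159 to 274 at column 323, exactly as predicted, and both clips are open. Next I grip and lift the lid.

Call:
{"name": "jog_arm", "arguments": {
  "motion": [
    [[0,0,0.04,0,0,0,-0.1],[0,0,0.08,0,0,0,-0.1],[0,0,0.12,0,0,0,-0.1],[0,0,0.16,0,0,0,-0.1],[0,0,0.175,0,0,0,-0.1],[0,0,0.175,0,0,0,1],[0,0,0.175,0,0,0,1],[0,0,0.175,0,0,0,1],[0,0,0.175,0,0,0,1],[0,0,0.175,0,0,0,1]]
  ],
  "force": 40
}}

```text
clock: 16.08
position: [0.5753, 0.0783, 0.1284]
ee_rot: [1.975, 2.441, 0.003]
force: [-0.1, 0.7, -0.7]
width: 0.234
gripper_force: 0.0
```

Call:
{"name": "jog_arm", "arguments": {
  "motion": [
    [[0,0,0,0,0,0,1],[0,0,-0.01,0,0,0,1],[0,0,-0.02,0,0,0,1],[0,0,-0.03,0,0,0,1],[0,0,-0.05,0,0,0,1],[0,0,-0.07,0,0,0,1],[0,0,-0.07,0,0,0,1]]
  ]
}}

```text
clock: 16.67
position: [0.5764, 0.0794, 0.2015]
ee_rot: [1.972, 2.44, 0.008]
force: [1.0, 0.1, -2.2]
width: 0.169
gripper_force: 40.0
```

Call:
{"name": "jog_arm", "arguments": {
  "motion": [
    [[0.02,0,-0.01,0,0,0,1],[0.05,0,-0.01,0,0,0,1],[0.08,0,-0.01,0,0,0,1],[0.11,0,-0.01,0,0,0,1],[0.14,0,-0.01,0,0,0,1],[0.17,0,-0.01,0,0,0,1],[0.2,0,-0.01,0,0,0,1],[0.23,0,-0.01,0,0,0,1],[0.26,0,-0.01,0,0,0,1],[0.275,0,-0.01,0,0,0,1]]
  ]
}}

```text
clock: 17.5
position: [0.5144, 0.3516, 0.2068]
ee_rot: [-1.969, -2.445, -0.002]
force: [-1.5, -0.0, -3.5]
width: 0.173
gripper_force: 40.0
```

Call:
{"name": "jog_arm", "arguments": {
  "motion": [
    [[0,0,0.03,0,0,0,1],[0,0,0.06,0,0,0,1],[0,0,0.09,0,0,0,1],[0,0,0.12,0,0,0,1],[0,0,0.14,0,0,0,1],[0,0,0.145,0,0,0,1],[0,0,0.148,0,0,0,1],[0,0,0.148,0,0,0,1]]
  ]
}}

```text
clock: 18.17
position: [0.5169, 0.3475, 0.0591]
ee_rot: [-1.975, -2.443, -0.001]
force: [-0.8, 0.0, -1.4]
width: 0.169
gripper_force: 40.0
```

Call:
{"name": "jog_arm", "arguments": {
  "motion": [
    [[0,0,0.002,0,0,0,1],[0,0,0.004,0,0,0,1],[0,0,0.004,0,0,0,1]]
  ]
}}

```text
clock: 18.42
position: [0.5175, 0.348, 0.0561]
ee_rot: [1.975, 2.442, 0.004]
force: [1.4, -0.3, -0.5]
width: 0.172
gripper_force: 40.0
```

Call:
{"name": "jog_arm", "arguments": {
  "motion": [
    [[0,0,0.002,0,0,0,1],[0,0,0.002,0,0,0,0.3],[0,0,0.002,0,0,0,0.3],[0,0,0.002,0,0,0,0.3],[0,0,-0.04,0,0,0,0.3],[0,0,-0.08,0,0,0,0.3],[0,0,-0.12,0,0,0,0.3],[0,0,-0.16,0,0,0,0.3],[0,0,-0.2,0,0,0,0.3],[0,0,-0.24,0,0,0,-0.3]]
  ]
}}

```text
clock: 19.25
position: [0.5163, 0.347, 0.297]
ee_rot: [-1.975, -2.443, -0.001]
force: [1.5, 0.6, -0.5]
width: 0.385
gripper_force: 0.0
```

Call:
{"name": "jog_arm", "arguments": {
  "motion": [
    [[-0.038,-0.01,0,0,0,0.09,-0.3],[-0.076,-0.02,0,0,0,0.18,-0.3],[-0.114,-0.03,0,0,0,0.27,-0.3],[-0.152,-0.04,0,0,0,0.36,-0.3],[-0.19,-0.05,0,0,0,0.45,-0.3],[-0.228,-0.06,0,0,0,0.55,-0.3],[-0.266,-0.07,0,0,0,0.64,-0.3],[-0.304,-0.08,0,0,0,0.73,-0.3],[-0.342,-0.09,0,0,0,0.82,-0.3],[-0.38,-0.1,0,0,0,0.9,-0.3]]
  ]
}}

```text
clock: 20.08
position: [0.4979, -0.0471, 0.2951]
ee_rot: [2.844, 1.334, 0.001]
force: [0.1, 0.1, 0.2]
width: 0.653
gripper_force: 0.0
```

```bash
python3 - <<'E'
from h import *
st(); im=snap('side','s1.png'); snap('scene','sc1.png'); go((.49,-.32,.30,.21))
E
```

```text
t 20.08 p [ 0.4979 -0.0471  0.2951] rv [2.8437e+00 1.3341e+00 1.1000e-03] F [0.1 0.1 0.2] w 0.653 gf 0.0
  go (0.49, -0.32, 0.3, 0.21) -> [-0.2089, 0.1665, -0.0045] [0.003, 0.002, 0.659] rows 7
```

View pics/s1.png

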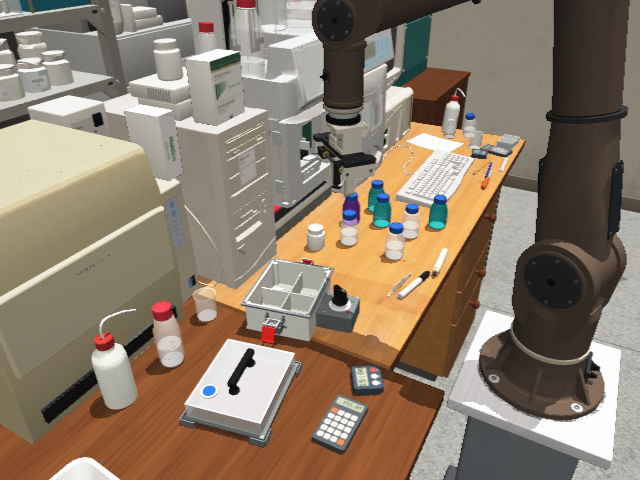

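The lid lies flat on the dark table at (245,385). The box is open at (290,300), both clips hang down, and there are three blue-capped clear bottles.

Call:
{"name": "jog_arm", "arguments": {
  "motion": [
    [[-0.03,0.023,-0.002,0,0,0.09,-0.3],[-0.06,0.047,-0.004,0,0,0.18,-0.3],[-0.09,0.07,-0.0045,0,0,0.27,-0.3],[-0.12,0.095,-0.0045,0,0,0.36,-0.3],[-0.15,0.12,-0.0045,0,0,0.45,-0.3],[-0.18,0.143,-0.0045,0,0,0.55,-0.3],[-0.209,0.1665,-0.0045,0,0,0.66,-0.3],[-0.209,0.1665,-0.0045,0,0,0.66,-0.3],[-0.209,0.1665,-0.0045,0,0,0.66,-0.3]]
  ]
}}

```text
clock: 20.93
position: [0.4935, -0.3145, 0.2987]
ee_rot: [3.123, 0.342, -0.001]
force: [1.3, 0.7, 0.1]
width: 0.653
gripper_force: 0.0
```

```bash
python3 - <<'E'
from h import *
st(); P=cam('wrist'); im=snap('wrist','w9.png')
bl=[b for b in blobs(im,(104,110,60),(126,255,255),100)]
for b in bl:
    X=onz('wrist',b[0],.100,P); print(np.round(b[0],1),b[1],b[2].tolist(),X.round(4), im[int(b[0][1])+0,int(b[0][0])])
for x,y in((.591,-.281),(.441,-.272),(.443,-.402)): print(proj('wrist',(x,y,.1),P).round())
E
```

```text
t 20.93 p [ 0.4935 -0.3145  0.2987] rv [ 3.1228e+00  3.4250e-01 -1.2000e-03] F [1.3 0.7 0.1] w 0.653 gf 0.0
[441.1  71.2] 1596 [420, 48, 44, 47] [ 0.6356 -0.3908  0.1   ] [ 88 131 231]
[307.9  97.6] 1461 [287, 76, 42, 44] [ 0.5886 -0.2803  0.1   ] [ 89 135 234]
[551.5 141. ] 1372 [531, 121, 42, 41] [ 0.6003 -0.5084  0.1   ] [ 85 128 227]
[448.6 180.1] 1285 [429, 160, 40, 41] [ 0.545  -0.4262  0.1   ] [ 90 138 234]
[392.8 269. ] 529 [378, 257, 37, 33] [ 0.4469 -0.398   0.1   ] [ 84 134 231]
[339.3 280.7] 1034 [321, 264, 37, 35] [ 0.4229 -0.348   0.1   ] [ 85 133 232]
[309.  95.]
[269. 249.]
[396. 273.]
```

View pics/w9.png

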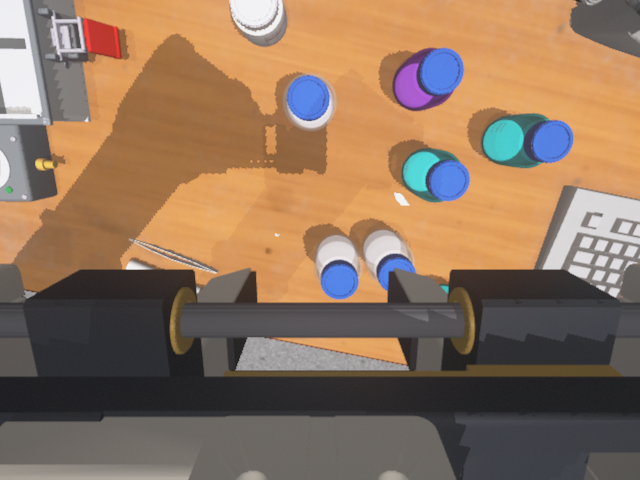

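B2 has been knocked: it now stands at about (0.423,-0.348), nearly touching B3 at (0.447,-0.40). B1 at (308,98) stands alone, so I take it first.

```bash
python3 - <<'E'
from h import *
st(); go((.5886,-.2803,.30,.21),(.5886,-.2803,.18,.21))
E
```

```text
t 20.98 p [ 0.4942 -0.3123  0.2989] rv [-3.1214e+00 -3.4840e-01  3.0000e-04] F [-0.6  0.8 -0. ] w 0.645 gf 0.0
  go (0.5886, -0.2803, 0.3, 0.21) -> [0.0991, -0.0104, -0.0011] [-0.001, 0.0, 0.012] rows 3
  go (0.5886, -0.2803, 0.18, 0.21) -> [0.0, -0.0, 0.12] [0.0, 0.0, 0.0] rows 3
```

Call:
{"name": "jog_arm", "arguments": {
  "motion": [
    [[0.033,-0.003,0,0,0,0.005,-0.3],[0.066,-0.007,0,0,0,0.01,-0.3],[0.099,-0.01,0,0,0,0.01,-0.3],[0.099,-0.01,0.04,0,0,0.01,-0.3],[0.099,-0.01,0.08,0,0,0.01,-0.3],[0.099,-0.01,0.12,0,0,0.01,-0.3],[0.099,-0.01,0.12,0,0,0.01,-0.3],[0.099,-0.01,0.12,0,0,0.01,-0.3],[0.099,-0.01,0.12,0,0,0.01,-0.3]]
  ]
}}

```text
clock: 21.73
position: [0.5899, -0.2802, 0.1818]
ee_rot: [3.123, 0.335, 0.004]
force: [0.4, -1.1, 1.0]
width: 0.647
gripper_force: 0.0
```

```bash
cat >> h.py <<'E'
def caps(fn,z=.1):
    st(); P=cam('wrist'); im=snap('wrist',fn); out=[]
    for b in blobs(im,(104,110,60),(126,255,255),150):
        X=onz('wrist',b[0],z,P); print(np.round(b[0],1),b[1],b[2].tolist(),X.round(4),'zdiam',round(P[0]*.039/max(b[2][2:4]),3)); out.append(X)
    return out
E
python3 - <<'E'
from h import *
caps('w10.png'); go((.5886,-.2803,.074,.21))
E
```

```text
t 21.73 p [ 0.5899 -0.2802  0.1818] rv [3.123  0.3348 0.0042] F [ 0.4 -1.1  1. ] w 0.647 gf 0.0
[502.8 207.8] 2689 [473, 179, 60, 58] [ 0.6361 -0.3907  0.1   ] zdiam 0.242
[321.5 241.3] 2447 [294, 214, 56, 56] [ 0.589 -0.28   0.1  ] zdiam 0.26
[614.6 281.6] 374 [605, 264, 21, 34] [ 0.6034 -0.4827  0.1   ] zdiam 0.428
  go (0.5886, -0.2803, 0.074, 0.21) -> [-0.002, -0.0011, 0.1085] [0.002, -0.004, 0.003] rows 3
```

Call:
{"name": "jog_arm", "arguments": {
  "motion": [
    [[-0.001,0,0.035,0,0,0,-0.3],[-0.001,0,0.07,0,0,0,-0.3],[-0.001,0,0.107,0,0,0,-0.3],[-0.001,0,0.107,0,0,0,-0.3],[-0.001,0,0.107,0,0,0,1],[-0.001,0,0.107,0,0,0,1],[-0.001,0,0.107,0,0,0,1],[-0.001,0,0.107,0,0,0,1],[-0.001,0,0.107,0,0,0,1],[-0.001,0,0.107,0,0,0,1]]
  ],
  "force": 25
}}

```text
clock: 22.62
position: [0.5896, -0.2812, 0.0755]
ee_rot: [3.122, 0.332, 0.007]
force: [-0.3, 2.0, 9.6]
width: 0.427
gripper_force: 25.0
```

Call:
{"name": "jog_arm", "arguments": {
  "motion": [
    [[-0.001,0,-0.02,0,0,0,1],[-0.001,0,-0.05,0,0,0,1],[-0.001,0,-0.09,0,0,0,1],[-0.001,0,-0.12,0,0,0,1],[-0.001,0,-0.12,0,0,0,1],[-0.001,0,-0.12,0,0,0,1]]
  ]
}}

```text
clock: 23.12
position: [0.5879, -0.282, 0.1955]
ee_rot: [3.121, 0.331, 0.008]
force: [0.9, 1.0, -4.2]
width: 0.425
gripper_force: 22.6
```

```bash
python3 - <<'E'
from h import *
st(); v=(.5737,.0775,.2104); x,y=box(v,(38,46,0))[:2].round(4)
go((x,y,.195,.21),(x,y,.081,.21))
E
```

```text
t 23.12 p [ 0.5879 -0.282   0.1955] rv [3.1212 0.3314 0.0077] F [ 0.9  1.  -4.2] w 0.425 gf 22.5916413775259
  go (np.float64(0.6013), np.float64(0.1304), 0.195, 0.21) -> [0.0997, -0.4004, -0.0004] [0.003, -0.005, 0.002] rows 10
  go (np.float64(0.6013), np.float64(0.1304), 0.081, 0.21) -> [0.0, -0.0, 0.114] [0.0, 0.0, 0.0] rows 3
```

Call:
{"name": "jog_arm", "arguments": {
  "motion": [
    [[0.007,-0.03,0,0,0,0,1],[0.017,-0.07,0,0,0,0,1],[0.027,-0.11,0,0,0,0,1],[0.037,-0.15,0,0,0,0,1],[0.047,-0.19,0,0,0,0,1],[0.057,-0.23,0,0,0,0,1],[0.067,-0.27,0,0,0,0,1],[0.077,-0.31,0,0,0,0,1],[0.087,-0.35,0,0,0,0,1],[0.095,-0.38,0,0,0,0,1]]
  ]
}}

```text
clock: 23.95
position: [0.5979, 0.1142, 0.1911]
ee_rot: [-3.122, -0.336, 0.003]
force: [-0.2, 0.3, -1.9]
width: 0.422
gripper_force: 23.0
```

Call:
{"name": "jog_arm", "arguments": {
  "motion": [
    [[0.005,-0.02,0,0,0,0,1],[0.005,-0.02,0,0,0,0,1],[0.005,-0.02,0,0,0,0,1]]
  ]
}}

```text
clock: 24.2
position: [0.599, 0.1321, 0.1909]
ee_rot: [3.123, 0.337, -0.004]
force: [0.3, -0.9, -2.5]
width: 0.425
gripper_force: 23.0
```

```bash
python3 - <<'E'
from h import *
st(); v=(.5737,.0775,.2104); x,y=box(v,(38,46,0))[:2].round(4)
P=cam('wrist'); snap('wrist','w11.png')
go((x,y,.083,.21))
E
```

```text
t 24.2 p [0.599  0.1321 0.1909] rv [ 3.1234  0.3371 -0.0037] F [ 0.3 -0.9 -2.5] w 0.425 gf 23.037886280799285
  go (np.float64(0.6013), np.float64(0.1304), 0.083, 0.21) -> [0.0021, 0.0, 0.1081] [0.001, 0.002, 0.002] rows 3
```

View pics/w11.png

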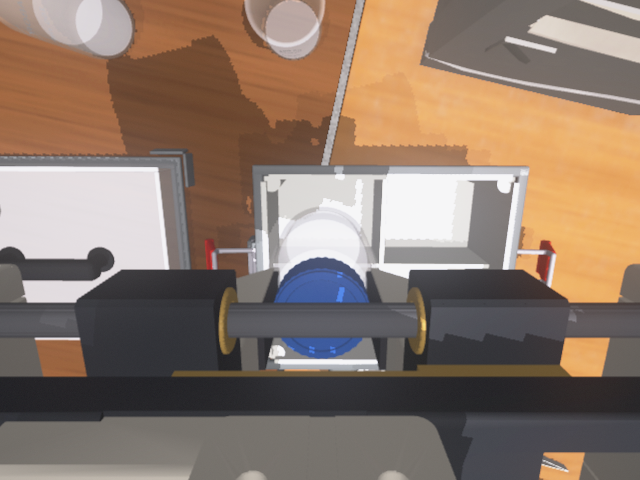

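The bottle hangs over the back-left compartment, with its base at (320,240) between the walls.

Call:
{"name": "jog_arm", "arguments": {
  "motion": [
    [[0.003,0,0.03,0,0,0,1],[0.003,0,0.06,0,0,0,1],[0.003,0,0.085,0,0,0,1],[0.003,0,0.1,0,0,0,1],[0.003,0,0.105,0,0,0,1],[0.003,0,0.108,0,0,0,1],[0.003,0,0.108,0,0,0,1]]
  ]
}}

```text
clock: 24.83
position: [0.6033, 0.1302, 0.0842]
ee_rot: [3.124, 0.33, -0.0]
force: [0.9, -0.4, -2.0]
width: 0.423
gripper_force: 23.0
```

Call:
{"name": "jog_arm", "arguments": {
  "motion": [
    [[0,0,0.0015,0,0,0,1],[0,0,0.0015,0,0,0,-0.2],[0,0,0.0015,0,0,0,-0.2],[0,0,0.0015,0,0,0,-0.2],[0,0,-0.035,0,0,0,-0.2],[0,0,-0.075,0,0,0,-0.2],[0,0,-0.115,0,0,0,-0.2],[0,0,-0.155,0,0,0,-0.2],[0,0,-0.195,0,0,0,-0.2],[0,0,-0.215,0,0,0,-0.2]]
  ]
}}

```text
clock: 25.67
position: [0.6046, 0.1321, 0.3057]
ee_rot: [-3.123, -0.332, -0.012]
force: [1.0, 0.2, 1.4]
width: 0.597
gripper_force: 0.0
```

Call:
{"name": "jog_arm", "arguments": {
  "motion": [
    [[-0.021,0.033,0,0,0,-0.12,-0.2],[-0.043,0.067,0,0,0,-0.24,-0.2],[-0.065,0.101,0,0,0,-0.36,-0.2],[-0.087,0.135,0,0,0,-0.48,-0.2],[-0.109,0.169,0,0,0,-0.6,-0.2],[-0.131,0.203,0,0,0,-0.72,-0.2],[-0.153,0.237,0,0,0,-0.84,-0.2],[-0.175,0.271,0,0,0,-0.96,-0.2],[-0.197,0.305,0,0,0,-1.08,-0.2],[-0.219,0.339,0,0,0,-1.2,-0.2]]
  ]
}}

```text
clock: 26.5
position: [0.4669, -0.2287, 0.3001]
ee_rot: [2.438, 1.979, 0.001]
force: [1.3, -0.8, 0.1]
width: 0.601
gripper_force: 0.0
```

```bash
python3 - <<'E'
from h import *
s=st(); print(np.round(s['joints'],2)); go((.423,-.348,.28,1.96),(.423,-.348,.2,1.96))
E
```

```text
t 26.5 p [ 0.4669 -0.2287  0.3001] rv [2.4377e+00 1.9792e+00 1.0000e-03] F [ 1.3 -0.8  0.1] w 0.601 gf 0.0
[ 0.59  0.23 -0.3   1.7   0.07  1.23  0.07]
  go (0.423, -0.348, 0.28, 1.96) -> [-0.1257, -0.0185, 0.0202] [0.001, 0.001, -0.596] rows 5
  go (0.423, -0.348, 0.2, 1.96) -> [0.0, -0.0, 0.08] [0.0, 0.0, 0.0] rows 2
```

Call:
{"name": "jog_arm", "arguments": {
  "motion": [
    [[-0.03,-0.005,0.01,0,0,-0.12,-0.2],[-0.06,-0.009,0.02,0,0,-0.24,-0.2],[-0.095,-0.014,0.02,0,0,-0.36,-0.2],[-0.126,-0.0185,0.02,0,0,-0.48,-0.2],[-0.126,-0.0185,0.02,0,0,-0.596,-0.2],[-0.126,-0.0185,0.05,0,0,-0.596,-0.2],[-0.126,-0.0185,0.08,0,0,-0.596,-0.2],[-0.126,-0.0185,0.1,0,0,-0.596,-0.2],[-0.126,-0.0185,0.1,0,0,-0.596,-0.2],[-0.126,-0.0185,0.1,0,0,-0.596,-0.2]]
  ]
}}

```text
clock: 27.33
position: [0.4228, -0.3463, 0.1994]
ee_rot: [-1.757, -2.603, -0.0]
force: [0.3, -0.6, 0.5]
width: 0.6
gripper_force: 0.0
```

```bash
python3 - <<'E'
from h import *
c=caps('w12.png'); b=min(c,key=lambda X:np.hypot(X[0]-.423,X[1]+.348)); go((*b[:2].round(4),.074,1.96))
E
```

```text
t 27.33 p [ 0.4228 -0.3463  0.1994] rv [-1.7566 -2.6033 -0.    ] F [ 0.3 -0.6  0.5] w 0.6 gf 0.0
[321.5 236.7] 2153 [296, 211, 52, 52] [ 0.4218 -0.3478  0.1   ] zdiam 0.28
[317.7 296.5] 498 [295, 288, 47, 15] [ 0.4364 -0.3917  0.1   ] zdiam 0.31
  go (np.float64(0.4218), np.float64(-0.3478), 0.074, 1.96) -> [-0.0002, -0.0022, 0.1265] [0.001, 0.001, -0.006] rows 4
```

View pics/w12.png

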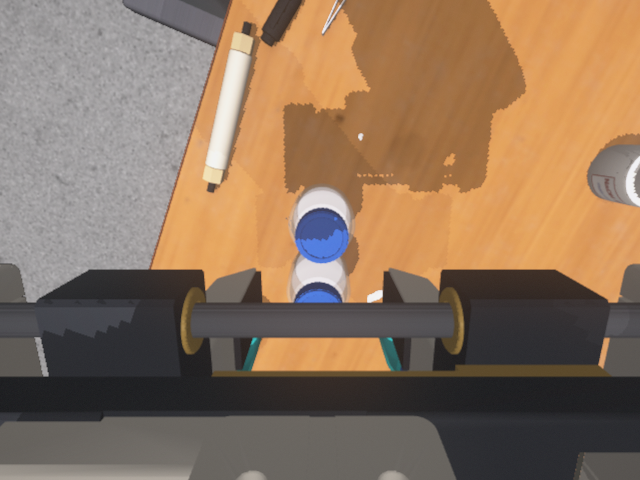

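The B2 cap at (321,237) is centred between the fingers, with B3 behind it along the pad direction. I'll grip it.

Call:
{"name": "jog_arm", "arguments": {
  "motion": [
    [[0,-0.002,0.04,0,0,0,-0.2],[0,-0.002,0.08,0,0,0,-0.2],[0,-0.002,0.11,0,0,0,-0.2],[0,-0.002,0.125,0,0,0,-0.2],[0,-0.002,0.125,0,0,0,-0.2],[0,-0.002,0.125,0,0,0,1],[0,-0.002,0.125,0,0,0,1],[0,-0.002,0.125,0,0,0,1],[0,-0.002,0.125,0,0,0,1],[0,-0.002,0.125,0,0,0,1]]
  ],
  "force": 25
}}

```text
clock: 28.22
position: [0.4229, -0.3484, 0.0762]
ee_rot: [1.755, 2.6, -0.0]
force: [0.9, -1.2, 8.6]
width: 0.433
gripper_force: 24.8
```

Call:
{"name": "jog_arm", "arguments": {
  "motion": [
    [[0,0,-0.02,0,0,0,1],[0,0,-0.05,0,0,0,1],[0,0,-0.09,0,0,0,1],[0,0,-0.12,0,0,0,1],[0,0,-0.12,0,0,0,1],[0,0,-0.12,0,0,0,1]]
  ]
}}

```text
clock: 28.72
position: [0.4218, -0.3478, 0.1961]
ee_rot: [1.756, 2.601, -0.001]
force: [-0.0, -1.3, -3.7]
width: 0.429
gripper_force: 22.8
```

```bash
python3 - <<'E'
from h import *
st(); v=(.5737,.0775,.2104); x,y=box(v,(-38,-46,0))[:2].round(4)
go((x,y,.195,1.781),(x,y,.083,1.781))
E
```

```text
t 28.72 p [ 0.4218 -0.3478  0.1961] rv [ 1.7557e+00  2.6007e+00 -8.0000e-04] F [-0.  -1.3 -3.7] w 0.429 gf 22.781005339384137
  go (np.float64(0.5461), np.float64(0.0246), 0.195, 1.781) -> [0.299, 0.2545, 0.0005] [0.002, 0.003, 0.173] rows 10
  go (np.float64(0.5461), np.float64(0.0246), 0.083, 1.781) -> [0.0, -0.0, 0.112] [0.0, 0.0, 0.0] rows 3
```

Call:
{"name": "jog_arm", "arguments": {
  "motion": [
    [[0.025,0.021,0,0,0,0.02,1],[0.055,0.047,0,0,0,0.04,1],[0.085,0.072,0,0,0,0.06,1],[0.115,0.098,0,0,0,0.08,1],[0.145,0.123,0,0,0,0.1,1],[0.175,0.149,0,0,0,0.12,1],[0.205,0.174,0,0,0,0.14,1],[0.235,0.2,0,0,0,0.16,1],[0.265,0.226,0,0,0,0.173,1],[0.285,0.243,0,0,0,0.173,1]]
  ]
}}

```text
clock: 29.55
position: [0.5393, 0.0124, 0.1926]
ee_rot: [-1.971, -2.443, 0.0]
force: [0.3, -0.5, -3.2]
width: 0.426
gripper_force: 22.9
```

Call:
{"name": "jog_arm", "arguments": {
  "motion": [
    [[0.012,0.014,0,0,0,0,1],[0.012,0.014,0,0,0,0,1],[0.012,0.014,0,0,0,0,1]]
  ]
}}

```text
clock: 29.8
position: [0.5501, 0.0235, 0.1924]
ee_rot: [-1.971, -2.443, 0.003]
force: [0.2, -1.0, -2.8]
width: 0.427
gripper_force: 22.9
```

```bash
python3 - <<'E'
from h import *
st(); v=(.5737,.0775,.2104); x,y=box(v,(-38,-46,0))[:2].round(4)
go((x,y,.083,1.781)); snap('wrist','w13.png')
E
```

```text
t 29.8 p [0.5501 0.0235 0.1924] rv [-1.9714 -2.4428  0.0033] F [ 0.2 -1.  -2.8] w 0.427 gf 22.9380605451297
  go (np.float64(0.5461), np.float64(0.0246), 0.083, 1.781) -> [0.0019, -0.0033, 0.1094] [-0.003, -0.001, 0.003] rows 3
```

Call:
{"name": "jog_arm", "arguments": {
  "motion": [
    [[0.002,-0.003,0.03,0,0,0,1],[0.002,-0.003,0.06,0,0,0,1],[0.002,-0.003,0.085,0,0,0,1],[0.002,-0.003,0.1,0,0,0,1],[0.002,-0.003,0.106,0,0,0,1],[0.002,-0.003,0.109,0,0,0,1],[0.002,-0.003,0.109,0,0,0,1]]
  ]
}}

```text
clock: 30.43
position: [0.5472, 0.0223, 0.0852]
ee_rot: [-1.978, -2.441, 0.003]
force: [-0.5, 0.8, -3.1]
width: 0.425
gripper_force: 23.1
```

Call:
{"name": "jog_arm", "arguments": {
  "motion": [
    [[0,0,0.003,0,0,0,1],[0,0,0.003,0,0,0,1],[0,0,0.003,0,0,0,-0.2],[0,0,0.003,0,0,0,-0.2],[0,0,0.003,0,0,0,-0.2],[0,0,-0.035,0,0,0,-0.2],[0,0,-0.075,0,0,0,-0.2],[0,0,-0.115,0,0,0,-0.2],[0,0,-0.155,0,0,0,-0.2],[0,0,-0.195,0,0,0,-0.2]]
  ]
}}

```text
clock: 31.27
position: [0.5474, 0.0242, 0.2826]
ee_rot: [1.975, 2.443, 0.001]
force: [0.4, -0.4, 0.0]
width: 0.601
gripper_force: 0.0
```

Call:
{"name": "jog_arm", "arguments": {
  "motion": [
    [[-0.03,-0.0146,0,0,0,0.12,-0.2],[-0.06,-0.029,0,0,0,0.24,-0.2],[-0.09,-0.044,0,0,0,0.36,-0.2],[-0.12,-0.058,0,0,0,0.48,-0.2],[-0.15,-0.073,0,0,0,0.6,-0.2],[-0.18,-0.088,0,0,0,0.72,-0.2],[-0.21,-0.102,0,0,0,0.84,-0.2],[-0.24,-0.117,0,0,0,0.96,-0.2],[-0.27,-0.131,0,0,0,1.08,-0.2],[-0.302,-0.146,0,0,0,1.2,-0.2]]
  ]
}}

```text
clock: 32.1
position: [0.4678, -0.3029, 0.2807]
ee_rot: [3.012, 0.892, 0.002]
force: [0.8, -0.6, -0.4]
width: 0.598
gripper_force: 0.0
```

```bash
python3 - <<'E'
from h import *
st(); go((.443,-.402,.27,.21),(.443,-.402,.2,.21))
E
```

```text
t 32.1 p [ 0.4678 -0.3029  0.2807] rv [3.0116e+00 8.9250e-01 1.7000e-03] F [ 0.8 -0.6 -0.4] w 0.598 gf 0.0
  go (0.443, -0.402, 0.27, 0.21) -> [-0.0748, 0.0696, 0.0107] [0.001, -0.001, 0.366] rows 3
  go (0.443, -0.402, 0.2, 0.21) -> [0.0, -0.0, 0.07] [0.0, 0.0, 0.0] rows 2
```

Call:
{"name": "jog_arm", "arguments": {
  "motion": [
    [[-0.025,0.023,0.01,0,0,0.12,-0.2],[-0.05,0.046,0.01,0,0,0.24,-0.2],[-0.075,0.07,0.01,0,0,0.366,-0.2],[-0.075,0.07,0.04,0,0,0.366,-0.2],[-0.075,0.07,0.07,0,0,0.366,-0.2],[-0.075,0.07,0.08,0,0,0.366,-0.2],[-0.075,0.07,0.08,0,0,0.366,-0.2],[-0.075,0.07,0.08,0,0,0.366,-0.2]]
  ]
}}

```text
clock: 32.77
position: [0.4442, -0.4012, 0.2008]
ee_rot: [-3.123, -0.339, -0.0]
force: [0.1, 0.5, 0.7]
width: 0.598
gripper_force: 0.0
```

```bash
python3 - <<'E'
from h import *
c=caps('w14.png'); b=min(c,key=lambda X:np.hypot(X[0]-.443,X[1]+.402)); go((*b[:2].round(4),.074,.21))
im=cv2.imread('pics/w14.png'); print(im[170:215:8,321].tolist())
E
```

```text
t 32.77 p [ 0.4442 -0.4012  0.2008] rv [-3.1229e+00 -3.3890e-01 -1.0000e-04] F [0.1 0.5 0.7] w 0.598 gf 0.0
[542.8  33.2] 3264 [512, 0, 63, 68] [ 0.6001 -0.5086  0.1   ] zdiam 0.214
[393.2  95.1] 2922 [364, 64, 59, 63] [ 0.5446 -0.4265  0.1   ] zdiam 0.231
[324.8 236.5] 2099 [299, 211, 53, 52] [ 0.4418 -0.4036  0.1   ] zdiam 0.274
  go (np.float64(0.4418), np.float64(-0.4036), 0.074, 0.21) -> [-0.0035, 0.0011, 0.1278] [0.001, -0.001, 0.006] rows 4
[[69, 106, 150], [69, 104, 147], [104, 122, 146], [220, 219, 225], [221, 220, 226], [95, 67, 67]]
```

Call:
{"name": "jog_arm", "arguments": {
  "motion": [
    [[-0.002,0.001,0.04,0,0,0,-0.2],[-0.002,0.001,0.08,0,0,0,-0.2],[-0.002,0.001,0.11,0,0,0,-0.2],[-0.002,0.001,0.126,0,0,0,-0.2],[-0.002,0.001,0.126,0,0,0,-0.2],[-0.002,0.001,0.126,0,0,0,1],[-0.002,0.001,0.126,0,0,0,1],[-0.002,0.001,0.126,0,0,0,1],[-0.002,0.001,0.126,0,0,0,1],[-0.002,0.001,0.126,0,0,0,1]]
  ],
  "force": 25
}}

```text
clock: 33.65
position: [0.4435, -0.4036, 0.0764]
ee_rot: [3.121, 0.338, 0.005]
force: [-0.1, 1.7, 9.2]
width: 0.424
gripper_force: 24.6
```

Call:
{"name": "jog_arm", "arguments": {
  "motion": [
    [[0,0,-0.02,0,0,0,1],[0,0,-0.05,0,0,0,1],[0,0,-0.09,0,0,0,1],[0,0,-0.12,0,0,0,1],[0,0,-0.12,0,0,0,1],[0,0,-0.12,0,0,0,1]]
  ]
}}

```text
clock: 34.15
position: [0.443, -0.4039, 0.1968]
ee_rot: [3.12, 0.337, 0.006]
force: [-0.5, 0.5, -3.5]
width: 0.421
gripper_force: 22.8
```

```bash
python3 - <<'E'
from h import *
st(); v=(.5737,.0775,.2104); x,y=box(v,(38,-46,0))[:2].round(4)
go((x,y,.195,.21))
E
```

```text
t 34.15 p [ 0.443  -0.4039  0.1968] rv [3.12   0.3368 0.0056] F [-0.5  0.5 -3.5] w 0.421 gf 22.759468535659835
  go (np.float64(0.6205), np.float64(0.0405), 0.195, 0.21) -> [0.2682, -0.3963, 0.0011] [0.004, -0.003, 0.005] rows 12
```

Call:
{"name": "jog_arm", "arguments": {
  "motion": [
    [[0.018,-0.027,-0.02,0,0,0,1],[0.04,-0.059,-0.02,0,0,0,1],[0.062,-0.091,-0.02,0,0,0,1],[0.084,-0.123,-0.02,0,0,0,1],[0.106,-0.156,-0.02,0,0,0,1],[0.128,-0.189,-0.02,0,0,0,1],[0.15,-0.222,-0.02,0,0,0,1],[0.172,-0.254,-0.02,0,0,0,1],[0.194,-0.287,-0.02,0,0,0,1],[0.216,-0.319,-0.02,0,0,0,1]]
  ]
}}

```text
clock: 34.98
position: [0.5843, -0.0433, 0.2128]
ee_rot: [-3.123, -0.338, 0.004]
force: [0.7, -0.8, -2.7]
width: 0.419
gripper_force: 22.9
```

Call:
{"name": "jog_arm", "arguments": {
  "motion": [
    [[0.022,-0.032,0,0,0,0,1],[0.042,-0.062,0,0,0,0,1],[0.052,-0.077,0,0,0,0,1],[0.052,-0.077,0,0,0,0,1],[0.052,-0.077,0,0,0,0,1],[0.052,-0.077,0,0,0,0,1]]
  ]
}}

```text
clock: 35.48
position: [0.6184, 0.0399, 0.2129]
ee_rot: [3.123, 0.336, -0.004]
force: [-0.3, 0.3, -2.9]
width: 0.424
gripper_force: 22.9
```

```bash
python3 - <<'E'
from h import *
st(); v=(.5737,.0775,.2104); x,y=box(v,(38,-46,0))[:2].round(4)
go((x,y,.083,.21)); snap('wrist','w15.png')
E
```

```text
t 35.48 p [0.6184 0.0399 0.2129] rv [ 3.1225  0.3362 -0.0039] F [-0.3  0.3 -2.9] w 0.424 gf 22.94093935032606
  go (np.float64(0.6205), np.float64(0.0405), 0.083, 0.21) -> [0.0025, -0.0003, 0.1299] [0.001, 0.003, 0.005] rows 4
```

Call:
{"name": "jog_arm", "arguments": {
  "motion": [
    [[0.003,0,0.03,0,0,0,1],[0.003,0,0.06,0,0,0,1],[0.003,0,0.09,0,0,0,1],[0.003,0,0.115,0,0,0,1],[0.003,0,0.125,0,0,0,1],[0.003,0,0.13,0,0,0,1],[0.003,0,0.132,0,0,0,1],[0.003,0,0.132,0,0,0,1]]
  ]
}}

```text
clock: 36.2
position: [0.6232, 0.0406, 0.084]
ee_rot: [3.123, 0.335, 0.003]
force: [0.2, 0.4, -2.3]
width: 0.421
gripper_force: 23.0
```

Call:
{"name": "jog_arm", "arguments": {
  "motion": [
    [[0,0,0.001,0,0,0,-0.2],[0,0,0.001,0,0,0,-0.2],[0,0,0.001,0,0,0,-0.2],[0,0,-0.035,0,0,0,-0.2],[0,0,-0.075,0,0,0,-0.2],[0,0,-0.115,0,0,0,-0.2],[0,0,-0.155,0,0,0,-0.2],[0,0,-0.195,0,0,0,-0.2],[-0.04,0,-0.215,0,0,0,-0.2],[-0.07,0,-0.215,0,0,0,-0.2]]
  ]
}}

```text
clock: 37.03
position: [0.556, 0.0274, 0.3024]
ee_rot: [-3.123, -0.338, -0.014]
force: [-0.2, -0.4, -0.5]
width: 0.596
gripper_force: 0.0
```

Call:
{"name": "jog_arm", "arguments": {
  "motion": [
    [[-0.02,0,0,0,0,0,-0.2],[-0.02,0,0,0,0,0,-0.2],[-0.02,0,0,0,0,0,-0.2]]
  ]
}}

```text
clock: 37.28
position: [0.534, 0.0223, 0.2983]
ee_rot: [3.123, 0.337, 0.003]
force: [-0.4, -0.1, 0.1]
width: 0.6
gripper_force: 0.0
```

```bash
python3 - <<'E'
from h import *
caps('w16.png',.106); v=(.5737,.0775,.2104)
for p in((38,46,106),(-38,-46,106),(38,-46,106)): print(p,box(v,p).round(3))
go((.517,.347,.30,1.781))
E
```

```text
t 37.28 p [0.534  0.0223 0.2983] rv [3.1233e+00 3.3690e-01 3.0000e-03] F [-0.4 -0.1  0.1] w 0.6 gf 0.0
[220.4 109.6] 1498 [199, 88, 44, 44] [0.6027 0.13   0.106 ] zdiam 0.331
[323.6 110.6] 1451 [303, 89, 42, 44] [0.6214 0.04   0.106 ] zdiam 0.331
[331.4 196.9] 1242 [312, 177, 40, 41] [0.5471 0.0162 0.106 ] zdiam 0.355
(38, 46, 106) [0.601 0.13  0.106]
(-38, -46, 106) [0.546 0.025 0.106]
(38, -46, 106) [0.62  0.04  0.106]
  go (0.517, 0.347, 0.3, 1.781) -> [0.0519, -0.3207, -0.0021] [0.001, -0.001, -1.566] rows 13
```

View pics/w16.png

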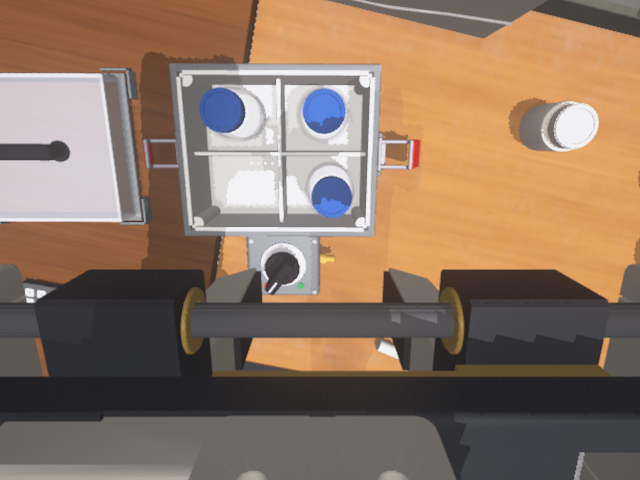

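All three bottles are in their compartments. The B2 cap at (331,197) sits about 8 mm off centre, so I'll check that it's upright before fetching the lid.

```bash
python3 - <<'E'
from h import *
P=cam('wrist'); PS=cam('side'); v=(.5737,.0775,.2104)
im=get_image('wrist'); m=silhouettes('bottle0','wrist')
def outline(n,P,x,y,b=.006):
    pts=[]
    for z,r in((0,.028),(.07,.028),(.086,.0195),(.1,.0195)):
        for a in np.arange(0,6.3,.2): pts.append(proj(n,(x+r*np.cos(a),y+r*np.sin(a),b+z),P))
    p=np.array(pts); return p.min(0).round(),p.max(0).round()
for d in m:
    ys,xs=np.where(d['mask']); print('mask',round(d['p'],2),(xs.min(),ys.min()),(xs.max(),ys.max()),np.round(d['pixel']))
for x,y in((.5471,.0162),(.6214,.04),(.6027,.13)): print('model',*outline('wrist',P,x,y))
s=snap('side','s2.png'); print('side caps',[(b[0].round(1),b[2]) for b in blobs(s,(104,110,60),(126,255,255),60)])
for x,y in((.5471,.0162),(.6214,.04),(.6027,.13)): print(proj('side',(x,y,.099),PS).round(1))
print([(round(d['p'],2),np.round(d['pixel']),[int(t) for q in np.where(d['mask']) for t in(q.min(),q.max())]) for d in silhouettes('lid_handle','side')])
E
```

```text
mask 0.96 (np.int64(304), np.int64(162)) (np.int64(356), np.int64(217)) [330. 191.]
mask 0.77 (np.int64(296), np.int64(85)) (np.int64(350), np.int64(142)) [326. 114.]
mask 0.74 (np.int64(143), np.int64(63)) (np.int64(419), np.int64(294)) [276. 165.]
mask 0.67 (np.int64(198), np.int64(84)) (np.int64(266), np.int64(141)) [233. 115.]
mask 0.33 (np.int64(0), np.int64(68)) (np.int64(151), np.int64(224)) [ 67. 148.]
model [303. 161.] [358. 220.]
model [295.  83.] [352. 143.]
model [199.  81.] [268. 142.]
side caps [(array([376.9, 183.9]), array([372, 180,  11,   9], dtype=int32)), (array([351.1, 196.3]), array([346, 192,  11,  10], dtype=int32)), (array([382.5, 197.6]), array([377, 193,  12,  10], dtype=int32)), (array([439.7, 199.5]), array([434, 195,  12,  10], dtype=int32)), (array([280. , 264.4]), array([273, 258,  15,  14], dtype=int32)), (array([310.8, 267.7]), array([304, 261,  15,  14], dtype=int32)), (array([265.6, 285.8]), array([258, 279,  16,  15], dtype=int32)), (array([208.6, 390.4]), array([203, 386,  12,  10], dtype=int32))]
[311.3 268.2]
[280.5 264.9]
[266.3 286.2]
[(0.86, array([241., 393.]), [339, 446, 180, 302])]
```

```bash
python3 - <<'E'
from h import *
print(onz('side',(469.8,116),.095).round(3), tri([ray('side',(469.8,116)),ray('scene',(492.7,36))]).round(3))
c=cv2.imread('pics/s1.png'); print(c[112:140:2,470].tolist())
go((.517,.347,.30,1.781))
E
```

```text
[ 0.521 -1.337  0.095] [ 0.524 -1.361  0.088]
[[121, 132, 139], [213, 104, 48], [156, 73, 33], [105, 51, 24], [191, 198, 201], [162, 169, 175], [159, 167, 171], [193, 199, 201], [204, 207, 210], [193, 198, 199], [179, 184, 187], [206, 209, 209], [201, 204, 206], [130, 140, 143]]
  go (0.517, 0.347, 0.3, 1.781) -> [0.0517, -0.3205, -0.0031] [-0.0, 0.0, -1.565] rows 13
```

That blue cap at (0.52,-1.35) is far out of reach, so it's background. Now for the lid.

Call:
{"name": "jog_arm", "arguments": {
  "motion": [
    [[0.005,-0.032,0,0,0,-0.12,0.2],[0.01,-0.064,0,0,0,-0.24,0.2],[0.015,-0.096,0,0,0,-0.36,0.2],[0.02,-0.128,0,0,0,-0.48,0.2],[0.025,-0.16,0,0,0,-0.6,0.2],[0.03,-0.192,0,0,0,-0.72,0.2],[0.035,-0.224,0,0,0,-0.84,0.2],[0.04,-0.256,0,0,0,-0.96,0.2],[0.046,-0.288,0,0,0,-1.08,0.2],[0.052,-0.3205,0,0,0,-1.2,0.2]]
  ]
}}

```text
clock: 38.37
position: [0.5168, 0.3486, 0.2967]
ee_rot: [-2.381, -2.048, 0.001]
force: [0.9, -0.1, -0.5]
width: 0.397
gripper_force: 0.0
```

Call:
{"name": "jog_arm", "arguments": {
  "motion": [
    [[0,0,0.03,0,0,-0.12,0.1],[0,0,0.06,0,0,-0.24,0.1],[0,0,0.08,0,0,-0.365,0.1],[0,0,0.08,0,0,-0.365,0.1],[0,0,0.08,0,0,-0.365,0.1],[0,0,0.08,0,0,-0.365,0.1]]
  ]
}}

```text
clock: 38.87
position: [0.5174, 0.3474, 0.2184]
ee_rot: [-1.982, -2.437, -0.002]
force: [0.4, -0.1, 0.1]
width: 0.453
gripper_force: 0.0
```

```bash
python3 - <<'E'
from h import *
s=st(); P=cam('wrist'); im=snap('wrist','w17.png')
v=(.517,.3475,.2104)
print('model', [proj('wrist',box(v,p),P).round(1).tolist() for p in((0,50,79),(0,-50,79),(8,0,79),(-8,0,79))])
g=cv2.cvtColor(im,cv2.COLOR_RGB2GRAY)
k=((g<70)&(np.indices(g.shape)[0]<268)).astype(np.uint8)
for r in(190,205,220,235): 
    xs=np.where(k[r,270:380])[0]+270; print(r,xs.min() if len(xs) else None,xs.max() if len(xs) else None)
cl=np.where(k[100:268,322])[0]+100; print('col',cl.min(),cl.max())
go((.517,.3475,.055,1.781))
E
```

```text
t 38.87 p [0.5174 0.3474 0.2184] rv [-1.9824 -2.4369 -0.0025] F [ 0.4 -0.1  0.1] w 0.453 gf 0.0
model [[322.4, 160.0], [323.0, 279.7], [332.5, 222.3], [312.9, 222.4]]
190 None None
205 None None
220 None None
235 None NoneTraceback (most recent call last):
  File "<stdin>", line 9, in <module>
    return umr_minimum(a, axis, None, out, keepdims, initial, where)
ValueError: zero-size array to reduction operation minimum which has no identity
```

```bash
python3 - <<'E'
from h import *
g=cv2.imread('pics/w17.png',0)
print(g[220,295:350:3].tolist()); print(g[120:268:6,322].tolist())
for d in silhouettes('lid_handle','wrist'): print(round(d['p'],2),np.round(d['pixel']),[int(t) for q in np.where(d['mask']) for t in(q.min(),q.max())])
go((.517,.3475,.055,1.781))
E
```

```text
[231, 232, 231, 232, 232, 232, 90, 80, 80, 82, 81, 80, 94, 231, 231, 232, 232, 231, 230]
[231, 231, 232, 231, 232, 232, 232, 80, 85, 85, 85, 84, 84, 82, 82, 82, 81, 81, 83, 91, 90, 89, 89, 90, 88]
0.89 [322. 192.] [95, 301, 225, 416]
  go (0.517, 0.3475, 0.055, 1.781) -> [-0.0002, -0.0009, 0.164] [0.003, -0.001, -0.004] rows 4
```

View pics/w17.png

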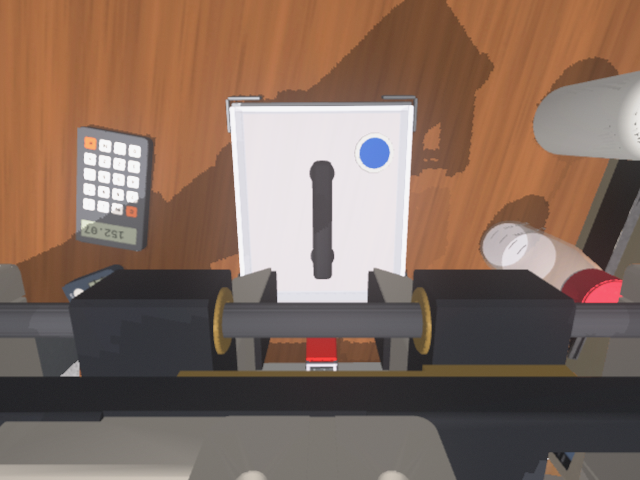

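The lid handle (columns 313 to 331, rows 161 to 279) matches the model. Now I grip and lift it.

Call:
{"name": "jog_arm", "arguments": {
  "motion": [
    [[0,0,0.04,0,0,-0.003,0.1],[0,0,0.08,0,0,-0.003,0.1],[0,0,0.12,0,0,-0.003,0.1],[0,0,0.15,0,0,-0.003,0.1],[0,0,0.163,0,0,-0.003,0.1],[0,0,0.163,0,0,-0.003,1],[0,0,0.163,0,0,-0.003,1],[0,0,0.163,0,0,-0.003,1],[0,0,0.163,0,0,-0.003,1],[0,0,0.163,0,0,-0.003,1]]
  ],
  "force": 45
}}

```text
clock: 39.8
position: [0.5179, 0.3478, 0.0565]
ee_rot: [1.973, 2.443, 0.006]
force: [-1.0, -0.8, 7.8]
width: 0.174
gripper_force: 45.0
```

Call:
{"name": "jog_arm", "arguments": {
  "motion": [
    [[0,0,0,0,0,0,1],[0,0,-0.015,0,0,0,1],[0,0,-0.04,0,0,0,1],[0,0,-0.07,0,0,0,1],[0,0,-0.1,0,0,0,1],[0,0,-0.13,0,0,0,1],[0,0,-0.15,0,0,0,1],[0,0,-0.15,0,0,0,1]]
  ]
}}

```text
clock: 40.47
position: [0.5183, 0.3486, 0.2099]
ee_rot: [1.972, 2.443, 0.013]
force: [1.1, 0.6, -1.7]
width: 0.172
gripper_force: 45.0
```

Call:
{"name": "jog_arm", "arguments": {
  "motion": [
    [[-0.02,0,0,0,0,0,1],[-0.05,0,0,0,0,0,1],[-0.08,0,0,0,0,0,1],[-0.11,0,0,0,0,0,1],[-0.14,0,0,0,0,0,1],[-0.17,0,0,0,0,0,1],[-0.2,0,0,0,0,0,1],[-0.23,0,0,0,0,0,1],[-0.26,0,0,0,0,0,1],[-0.275,0,0,0,0,0,1]]
  ]
}}

```text
clock: 41.3
position: [0.5748, 0.0726, 0.2032]
ee_rot: [1.978, 2.439, -0.005]
force: [-0.1, -0.1, -2.5]
width: 0.171
gripper_force: 45.0
```

Call:
{"name": "jog_arm", "arguments": {
  "motion": [
    [[0,0,0.01,0,0,0,1],[0,0,0.03,0,0,0,1],[0,0,0.05,0,0,0,1],[0,0,0.05,0,0,0,1],[0,0,0.05,0,0,0,1]]
  ]
}}

```text
clock: 41.72
position: [0.5734, 0.0781, 0.1531]
ee_rot: [-1.971, -2.443, 0.003]
force: [0.6, 0.6, -3.0]
width: 0.172
gripper_force: 45.0
```

```bash
python3 - <<'E'
from h import *
st(); P=cam('wrist'); im=snap('wrist','w18.png'); g=cv2.cvtColor(im,cv2.COLOR_RGB2GRAY)
go((.5737,.0775,.127,1.781))
for c in(260,322,380): print('col',c,g[85:125,c].tolist())
E
```

```text
t 41.72 p [0.5734 0.0781 0.1531] rv [-1.9712 -2.4433  0.0035] F [ 0.6  0.6 -3. ] w 0.172 gf 44.99896466732025
  go (0.5737, 0.0775, 0.127, 1.781) -> [-0.0009, -0.0008, 0.0273] [-0.001, -0.0, 0.003] rows 1
col 260 [227, 208, 190, 191, 191, 191, 189, 189, 189, 191, 214, 226, 228, 228, 228, 224, 215, 209, 210, 211, 210, 210, 211, 211, 223, 229, 229, 229, 229, 229, 229, 229, 229, 229, 229, 229, 229, 229, 229, 229]
col 322 [229, 209, 190, 190, 191, 191, 191, 190, 190, 192, 215, 227, 228, 229, 228, 224, 215, 210, 210, 222, 228, 229, 228, 229, 228, 229, 228, 229, 229, 229, 229, 229, 229, 229, 229, 229, 229, 229, 229, 229]
col 380 [229, 211, 189, 191, 189, 190, 189, 189, 189, 191, 215, 226, 228, 228, 228, 226, 216, 210, 210, 210, 209, 209, 210, 210, 220, 228, 229, 229, 229, 229, 229, 229, 229, 229, 228, 229, 229, 229, 229, 229]
```

Call:
{"name": "jog_arm", "arguments": {
  "motion": [
    [[0,0,0.006,0,0,0,1],[0,0,0.012,0,0,0,1],[0,0,0.016,0,0,0,1],[0,0,0.02,0,0,0,1],[0,0,0.023,0,0,0,1],[0,0,0.023,0,0,0,1]]
  ]
}}

```text
clock: 42.27
position: [0.5743, 0.0778, 0.1305]
ee_rot: [-1.973, -2.444, 0.001]
force: [1.1, 0.3, -3.1]
width: 0.174
gripper_force: 45.0
```

Call:
{"name": "jog_arm", "arguments": {
  "motion": [
    [[0,0,0.002,0,0,0,1],[0,0,0.004,0,0,0,1],[0,0,0.004,0,0,0,1]]
  ]
}}

```text
clock: 42.52
position: [0.5749, 0.078, 0.1284]
ee_rot: [1.973, 2.444, 0.001]
force: [-4.0, -1.1, 8.4]
width: 0.17
gripper_force: 45.0
```

Call:
{"name": "jog_arm", "arguments": {
  "motion": [
    [[0,0,-0.001,0,0,0,1],[0,0,-0.001,0,0,0,0.3],[0,0,-0.001,0,0,0,0.3],[0,0,-0.001,0,0,0,0.3],[0,0,-0.04,0,0,0,0.3],[0,0,-0.08,0,0,0,0.3],[0,0,-0.12,0,0,0,-0.2],[0,0,-0.15,0,0,0,-0.2],[0,0,-0.15,0,0,0,-0.2],[0,0,-0.15,0,0,0,-0.2]]
  ]
}}

```text
clock: 43.35
position: [0.5757, 0.0783, 0.2794]
ee_rot: [1.972, 2.442, 0.005]
force: [-0.4, 0.1, -1.2]
width: 0.576
gripper_force: 0.0
```

```bash
python3 - <<'E'
from h import *
s=st(); P=cam('wrist'); im=snap('wrist','w19.png'); g=cv2.cvtColor(im,cv2.COLOR_RGB2GRAY)
v=(.5737,.0775,.2104)
print('model', [proj('wrist',box(v,p),P).round(1).tolist() for p in((0,50,151),(8,0,151),(-8,0,151),(0,94,118),(-78,60,118),(78,60,118))])
r=int(proj('wrist',box(v,(8,0,151)),P)[1]); xs=np.where(g[r,290:360]<120)[0]+290; cl=np.where(g[100:268,323]<120)[0]+100; print('obs',r,xs.min(),xs.max(),cl.min(),cl.max())
# edges of blue mark vs expected height: mark on dome
print([ (b[0].round(1),b[2]) for b in blobs(im,(104,110,60),(126,255,255),100)], [(b[0].round(1),b[2].tolist()) for b in blobs(im,*RED,40)])
print('tabL model',proj('wrist',box(v,(0,146,38)),P))
go((*box(v,(0,144,0))[:2].round(4),.27,1.781),(*box(v,(0,144,0))[:2].round(4),.026,1.781))
E
```

```text
t 43.35 p [0.5757 0.0783 0.2794] rv [1.9718 2.4419 0.005 ] F [-0.4  0.1 -1.2] w 0.576 gf 0.0
model [[320.0, 161.4], [330.1, 225.9], [309.8, 225.9], [320.0, 103.5], [226.2, 146.5], [413.6, 146.7]]
obs 225 311 329 102 267
[(array([374.4, 153.9]), array([360, 139,  30,  31], dtype=int32))] [(array([86.7, 51.7]), [82, 47, 10, 11]), (array([318.9,  53.6]), [303, 49, 33, 11])]
tabL model [320.01108847  54.33429371]
  go (np.float64(0.5436), np.float64(0.2183), 0.27, 1.781) -> [0.1439, -0.0009, 0.0075] [0.001, 0.0, 0.002] rows 4
  go (np.float64(0.5436), np.float64(0.2183), 0.026, 1.781) -> [0.0, -0.0, 0.244] [0.0, 0.0, 0.0] rows 6
```

The lid is seated at the model height and position. Now I close the left clip.

Call:
{"name": "jog_arm", "arguments": {
  "motion": [
    [[0.036,0,0.0,0,0,0,-0.2],[0.072,0,0.0,0,0,0,-0.2],[0.108,-0.001,0.0,0,0,0,-0.2],[0.144,-0.001,0.0,0,0,0,-0.2],[0.144,-0.001,0.04,0,0,0,-0.2],[0.144,-0.001,0.08,0,0,0,-0.2],[0.144,-0.001,0.12,0,0,0,-0.2],[0.144,-0.001,0.16,0,0,0,-0.2],[0.144,-0.001,0.2,0,0,0,-0.2],[0.144,-0.001,0.235,0,0,0,-0.2]]
  ]
}}

```text
clock: 44.23
position: [0.5412, 0.2174, 0.0382]
ee_rot: [-1.972, -2.443, 0.005]
force: [0.9, -0.1, 0.8]
width: 0.598
gripper_force: 0.0
```

Call:
{"name": "jog_arm", "arguments": {
  "motion": [
    [[0,0,0.015,0,0,0,-0.2],[0,0,0.015,0,0,0,-0.2],[0,0,0.015,0,0,0,1],[0,0,0.015,0,0,0,1],[0,0,0.015,0,0,0,1],[0,0,0.015,0,0,0,1],[0,0,0.015,0,0,0,1]]
  ],
  "force": 30
}}

```text
clock: 44.82
position: [0.5437, 0.2188, 0.0285]
ee_rot: [1.973, 2.444, 0.002]
force: [-2.7, -0.4, 6.0]
width: 0.322
gripper_force: 30.0
```

Call:
{"name": "jog_arm", "arguments": {
  "motion": [
    [[0.002,0,-0.006,0,0,0,1],[0.004,0,-0.013,0,0,0,1],[0.004,0,-0.02,0,0,0,1],[0.003,0,-0.026,0,0,0,1],[0.001,0,-0.033,0,0,0,1],[-0.002,0,-0.039,0,0,0,1],[-0.006,0,-0.044,0,0,0,1],[-0.01,0,-0.049,0,0,0,1],[-0.015,0,-0.054,0,0,0,1],[-0.02,0,-0.057,0,0,0,1]]
  ]
}}

```text
clock: 45.65
position: [0.5474, 0.2004, 0.0856]
ee_rot: [-1.971, -2.445, -0.004]
force: [0.3, 5.3, -3.9]
width: 0.321
gripper_force: 30.0
```

Call:
{"name": "jog_arm", "arguments": {
  "motion": [
    [[0,0,0,0,0,0,1],[0,0,0,0,0,0,-0.2],[0,0,0,0,0,0,-0.2],[0,0,0,0,0,0,-0.2],[0,0,-0.04,0,0,0,-0.2],[0,0,-0.08,0,0,0,-0.2],[0,0,-0.12,0,0,0,-0.2],[0,0,-0.16,0,0,0,-0.2],[0,0,-0.16,0,0,0,-0.2],[0,0,-0.16,0,0,0,-0.2]]
  ]
}}

```text
clock: 46.48
position: [0.5487, 0.1993, 0.2469]
ee_rot: [1.972, 2.442, 0.006]
force: [-1.2, -0.9, -1.7]
width: 0.599
gripper_force: 0.0
```

```bash
python3 - <<'E'
from h import *
s=st(); P=cam('wrist'); im=snap('wrist','w20.png')
v=(.5737,.0775,.2104)
print('red',[(np.round(b[0],1).tolist(),b[1],b[2].tolist()) for b in blobs(im,*RED,40)])
for p in[(0,125,95),(0,121,95),(0,146,38)]: print(p,proj('wrist',box(v,p),P).round(1))
x,y=box(v,(0,-142,0))[:2].round(4)
go((x,y,.25,1.781))
E
```

```text
t 46.48 p [0.5487 0.1993 0.2469] rv [1.9721 2.4417 0.0059] F [-1.2 -0.9 -1.7] w 0.599 gf 0.0
red [([87.7, 175.7], 81, [83, 171, 10, 10]), ([319.7, 225.1], 1335, [302, 207, 37, 38])]
(0, 125, 95) [321.3 218.3]
(0, 121, 95) [321.2 222.9]
(0, 146, 38) [321.1 185. ]
  go (np.float64(0.6034), np.float64(-0.0614), 0.25, 1.781) -> [-0.2659, -0.0003, -0.0051] [0.001, 0.001, 0.002] rows 7
```

Call:
{"name": "jog_arm", "arguments": {
  "motion": [
    [[-0.04,0,-0.005,0,0,0,-0.2],[-0.08,0,-0.005,0,0,0,-0.2],[-0.12,0,-0.005,0,0,0,-0.2],[-0.16,0,-0.005,0,0,0,-0.2],[-0.2,0,-0.005,0,0,0,-0.2],[-0.24,0,-0.005,0,0,0,-0.2],[-0.268,0,-0.005,0,0,0,-0.2],[-0.268,0,-0.005,0,0,0,-0.2],[-0.268,0,-0.005,0,0,0,-0.2]]
  ]
}}

```text
clock: 47.28
position: [0.603, -0.0657, 0.2469]
ee_rot: [-1.977, -2.438, 0.004]
force: [0.1, 1.2, -0.2]
width: 0.6
gripper_force: 0.0
```

Call:
{"name": "jog_arm", "arguments": {
  "motion": [
    [[0,0,0.04,0,0,0,-0.2],[0,0,0.08,0,0,0,-0.2],[0,0,0.12,0,0,0,-0.2],[0,0,0.16,0,0,0,-0.2],[0,0,0.2,0,0,0,-0.2],[0,0,0.222,0,0,0,-0.2],[0,0,0.222,0,0,0,-0.2],[0,0,0.222,0,0,0,-0.2]]
  ]
}}

```text
clock: 47.95
position: [0.6025, -0.0613, 0.026]
ee_rot: [-1.968, -2.444, 0.003]
force: [0.6, -0.1, 1.1]
width: 0.599
gripper_force: 0.0
```

Call:
{"name": "jog_arm", "arguments": {
  "motion": [
    [[0,0,0,0,0,0,1],[0,0,0,0,0,0,1],[0,0,0,0,0,0,1],[0,0,0,0,0,0,1],[0,0,0,0,0,0,1]]
  ]
}}

```text
clock: 48.37
position: [0.6041, -0.0633, 0.0285]
ee_rot: [1.973, 2.443, -0.0]
force: [-3.8, -1.0, 7.9]
width: 0.322
gripper_force: 30.0
```

Call:
{"name": "jog_arm", "arguments": {
  "motion": [
    [[-0.002,0,-0.006,0,0,0,1],[-0.004,0,-0.013,0,0,0,1],[-0.004,0,-0.02,0,0,0,1],[-0.003,0,-0.026,0,0,0,1],[-0.001,0,-0.033,0,0,0,1],[0.002,0,-0.039,0,0,0,1],[0.006,0,-0.044,0,0,0,1],[0.01,0,-0.049,0,0,0,1],[0.015,0,-0.054,0,0,0,1],[0.02,0,-0.057,0,0,0,1]]
  ]
}}

```text
clock: 49.2
position: [0.5998, -0.044, 0.0853]
ee_rot: [1.974, 2.443, -0.001]
force: [0.7, -4.4, -4.5]
width: 0.321
gripper_force: 30.0
```

Call:
{"name": "jog_arm", "arguments": {
  "motion": [
    [[0,0,0,0,0,0,1],[0,0,0,0,0,0,-0.2],[0,0,0,0,0,0,-0.2],[0,0,0,0,0,0,-0.2],[0,0,-0.04,0,0,0,-0.2],[0,0,-0.08,0,0,0,-0.2],[0,0,-0.12,0,0,0,-0.2],[0,0,-0.16,0,0,0,-0.2],[0,0,-0.16,0,0,0,-0.2],[0,0,-0.16,0,0,0,-0.2]]
  ]
}}

```text
clock: 50.03
position: [0.6014, -0.0427, 0.247]
ee_rot: [1.97, 2.442, 0.006]
force: [0.1, -0.5, -2.1]
width: 0.601
gripper_force: 0.0
```

```bash
python3 - <<'E'
from h import *
s=st(); P=cam('wrist'); im=snap('wrist','w21.png')
v=(.5737,.0775,.2104)
print('red',[(np.round(b[0],1).tolist(),b[1],b[2].tolist()) for b in blobs(im,*RED,40)])
for p in[(0,-125,95),(0,-121,95),(0,-146,38)]: print(p,proj('wrist',box(v,p),P).round(1))
go((.4508,.0503,.25,-.45),(.4508,.0503,.07,-.45))
E
```

```text
t 50.03 p [ 0.6014 -0.0427  0.247 ] rv [1.9703 2.4416 0.0059] F [ 0.1 -0.5 -2.1] w 0.601 gf 0.0
red [([319.0, 214.1], 1497, [302, 193, 35, 43])]
(0, -125, 95) [320.  220.8]
(0, -121, 95) [320.  216.2]
(0, -146, 38) [320.  228.6]
  go (0.4508, 0.0503, 0.25, -0.45) -> [0.1228, -0.1262, -0.0054] [0.001, -0.002, 2.234] rows 18
  go (0.4508, 0.0503, 0.07, -0.45) -> [-0.0, -0.0, 0.18] [0.0, 0.0, 0.0] rows 5
```

Call:
{"name": "jog_arm", "arguments": {
  "motion": [
    [[0.012,-0.012,-0.01,0,0,0.12,0.1],[0.024,-0.025,-0.02,0,0,0.24,0.1],[0.036,-0.037,-0.02,0,0,0.36,0.1],[0.049,-0.05,-0.02,0,0,0.48,0.1],[0.061,-0.063,-0.02,0,0,0.6,0.1],[0.073,-0.075,-0.02,0,0,0.72,0.1],[0.086,-0.088,-0.02,0,0,0.84,0.1],[0.098,-0.1,-0.02,0,0,0.96,0.1],[0.11,-0.113,-0.02,0,0,1.08,0.1],[0.123,-0.126,-0.02,0,0,1.2,0.1]]
  ]
}}

```text
clock: 50.92
position: [0.4489, 0.0503, 0.2624]
ee_rot: [-3.011, -0.894, 0.005]
force: [-0.3, 0.3, 1.1]
width: 0.448
gripper_force: 0.0
```

Call:
{"name": "jog_arm", "arguments": {
  "motion": [
    [[0,0,0,0,0,0.12,0.1],[0,0,0,0,0,0.24,0.1],[0,0,0,0,0,0.36,0.1],[0,0,0,0,0,0.48,0.1],[0,0,0,0,0,0.6,0.1],[0,0,0,0,0,0.72,0.1],[0,0,0,0,0,0.84,0.1],[0,0,0,0,0,0.96,0.1],[0,0,0,0,0,1.034,0.1],[0,0,0,0,0,1.034,0.1]]
  ]
}}

```text
clock: 51.75
position: [0.4497, 0.05, 0.2625]
ee_rot: [3.06, -0.707, -0.005]
force: [0.4, 0.1, 0.4]
width: 0.453
gripper_force: 0.0
```

```bash
python3 - <<'E'
from h import *
st(); go((.4508,.0503,.07,-.45))
E
```

```text
t 51.75 p [0.4497 0.05   0.2625] rv [ 3.0597 -0.7071 -0.0048] F [0.4 0.1 0.4] w 0.453 gf 0.0
  go (0.4508, 0.0503, 0.07, -0.45) -> [0.0014, -0.0011, 0.1925] [0.002, 0.003, -0.004] rows 5
```

Call:
{"name": "jog_arm", "arguments": {
  "motion": [
    [[0.001,-0.001,0.04,0,0,0,0.1],[0.001,-0.001,0.08,0,0,0,0.1],[0.001,-0.001,0.12,0,0,0,0.1],[0.001,-0.001,0.16,0,0,0,0.1],[0.001,-0.001,0.192,0,0,0,0.1],[0.001,-0.001,0.192,0,0,0,1],[0.001,-0.001,0.192,0,0,0,1],[0.001,-0.001,0.192,0,0,0,1],[0.001,-0.001,0.192,0,0,0,1],[0.001,-0.001,0.192,0,0,0,1]]
  ],
  "force": 30
}}

```text
clock: 52.58
position: [0.453, 0.0503, 0.074]
ee_rot: [-3.062, 0.702, -0.004]
force: [-3.7, -11.6, 5.0]
width: 0.134
gripper_force: 6.5
```

Call:
{"name": "jog_arm", "arguments": {
  "motion": [
    [[0,0,0,0,0,0,1],[0,0,0,0,0,0,1],[0,0,0,0,0,0,1]]
  ]
}}

```text
clock: 52.83
position: [0.4527, 0.0496, 0.0736]
ee_rot: [3.061, -0.703, 0.003]
force: [-0.8, -5.3, 5.4]
width: 0.127
gripper_force: 30.0
```

Call:
{"name": "jog_arm", "arguments": {
  "motion": [
    [[0,0,0.005,0,0,0,1],[0,0,0.01,0,0,0,1],[0,0,0.012,0,0,0,1],[0,0,0.012,0,0,0,1]]
  ]
}}

```text
clock: 53.17
position: [0.4533, 0.0493, 0.0626]
ee_rot: [3.061, -0.703, 0.005]
force: [-4.2, -7.2, 22.4]
width: 0.13
gripper_force: 30.0
```

Call:
{"name": "jog_arm", "arguments": {
  "motion": [
    [[0,0,0,0,0,-0.1,1],[0,0,0,0,0,-0.22,1],[0,0,0,0,0,-0.34,1],[0,0,0,0,0,-0.46,1],[0,0,0,0,0,-0.58,1],[0,0,0,0,0,-0.7,1]]
  ]
}}

```text
clock: 53.67
position: [0.4535, 0.0509, 0.0626]
ee_rot: [3.115, 0.4, 0.006]
force: [-5.6, -1.1, 18.8]
width: 0.129
gripper_force: 30.0
```

Call:
{"name": "jog_arm", "arguments": {
  "motion": [
    [[0,0,0,0,0,-0.12,1],[0,0,0,0,0,-0.24,1],[0,0,0,0,0,-0.36,1],[0,0,0,0,0,-0.48,1],[0,0,0,0,0,-0.58,1],[0,0,0,0,0,-0.63,1],[0,0,0,0,0,-0.63,1],[0,0,0,0,0,-0.63,1]]
  ]
}}

```text
clock: 54.33
position: [0.4527, 0.0522, 0.0626]
ee_rot: [2.842, 1.338, 0.005]
force: [-8.2, 2.3, 23.5]
width: 0.127
gripper_force: 30.1
```

Call:
{"name": "jog_arm", "arguments": {
  "motion": [
    [[0,0,-0.006,0,0,0,1],[0,0,-0.012,0,0,0,1],[0,0,-0.012,0,0,0,1],[0,0,-0.012,0,0,0,0.1],[0,0,-0.012,0,0,0,0.1],[0,0,-0.012,0,0,0,0.1],[0,0,-0.05,0,0,0,0.1],[0,0,-0.09,0,0,0,0.1],[0,0,-0.13,0,0,0,0.1],[0,0,-0.17,0,0,0,0.1]]
  ]
}}

```text
clock: 55.17
position: [0.4516, 0.0505, 0.2321]
ee_rot: [-2.842, -1.337, 0.001]
force: [0.3, 0.8, -0.2]
width: 0.451
gripper_force: 0.0
```

Call:
{"name": "jog_arm", "arguments": {
  "motion": [
    [[0,0,-0.04,0,0,0,0],[0,0,-0.08,0,0,0,0],[0,0,-0.08,0,0,0,0],[0,0,-0.08,0,0,0,0]]
  ]
}}

```text
clock: 55.5
position: [0.4534, 0.0506, 0.3126]
ee_rot: [2.841, 1.335, 0.007]
force: [-0.5, -0.1, -1.3]
width: 0.501
gripper_force: 0.0
```

```bash
python3 - <<'E'
from h import *
st(); P=cam('wrist'); im=snap('wrist','w22.png'); v=(.5737,.0775,.2104)
m=silhouettes('purge_grip','wrist')
for d in m: print(round(d['p'],2),np.round(d['pixel']),[int(t) for q in np.where(d['mask']) for t in(q.min(),q.max())])
print('red',[(np.round(b[0],1).tolist(),b[1],b[2].tolist()) for b in blobs(im,*RED,10)])
g=cv2.cvtColor(im,cv2.COLOR_RGB2GRAY)
mm=m[0]['mask']&(g<75); ys,xs=np.where(mm); print('dark bbox',xs.min(),xs.max(),ys.min(),ys.max())
k=np.array(box(v,(-126,0,0)))
for ps in(.86,-.44):
  print(ps,'pointer end',proj('wrist',k+[-.02*np.cos(ps),-.02*np.sin(ps),.094],P).round(),proj('wrist',k+[.02*np.cos(ps),.02*np.sin(ps),.094],P).round(),'if pressed',proj('wrist',k+[-.02*np.cos(ps),-.02*np.sin(ps),.084],P).round())
for p in[(0,125,95),(0,146,38),(0,-125,95),(0,-146,38)]: print(p,proj('wrist',box(v,p),P).round(1))
# white pointer mark
ce=proj('wrist',k+[0,0,.094],P).astype(int); sub=im[ce[1]-45:ce[1]+45,ce[0]-45:ce[0]+45]
snap('scene','sc9.png'); sd=snap('side','s9.png'); print('side red',[(b[0].round(1),b[1]) for b in blobs(sd,*RED,20)], 'side jar',[(round(d['p'],2),np.round(d['pixel'])) for d in silhouettes('white_jar','side')],[(round(d['p'],2),np.round(d['pixel'])) for d in silhouettes('rinse_bottle','side')])
E
```

```text
t 55.5 p [0.4534 0.0506 0.3126] rv [2.841  1.3347 0.0071] F [-0.5 -0.1 -1.3] w 0.501 gf 0.0
0.85 [321. 202.] [184, 225, 302, 336]
0.64 [594. 250.] [224, 276, 552, 628]
red [([301.1, 20.2], 1362, [277, 0, 49, 47]), ([490.4, 183.4], 1026, [468, 163, 46, 42]), ([163.3, 191.4], 53, [160, 188, 8, 8]), ([291.6, 207.0], 21, [290, 205, 5, 5])]
dark bbox 303 336 185 225
0.86 pointer end [319. 225.] [320. 187.] if pressed [319. 223.]
-0.44 pointer end [300. 211.] [338. 201.] if pressed [301. 209.]
(0, 125, 95) [296.6  13.1]
(0, 146, 38) [283.8  16.8]
(0, -125, 95) [494.2 185. ]
(0, -146, 38) [484.9 190.1]
side red [(array([454.3,  98. ]), 31), (array([306.1, 249.3]), 38), (array([270.4, 310. ]), 116), (array([104. , 341.5]), 265)] side jar [(0.82, array([314., 236.]))] [(0.9, array([167., 339.]))]
```

The clips show at the same pixels as at the start. I'll compare the knob with the first side picture.

```bash
python3 - <<'E'
from h import *
for a,b,c in(('side0','s9',(340,295)),('scene0','sc9',(326,306))):
    A=cv2.imread(f'pics/{a}.png').astype(int);B=cv2.imread(f'pics/{b}.png').astype(int)
    A,B=[q[c[1]-25:c[1]+25,c[0]-25:c[0]+25].sum(2)/3 for q in(A,B)]
    for q in(A,B):
        ys,xs=np.where(q<45); print(a,len(ys),xs.min(),xs.max(),ys.min(),ys.max(),xs.mean().round(2),ys.mean().round(2))
    print('diff',np.abs(A-B).mean().round(2),(np.abs(A-B)>40).sum())
E
```

```text
side0 252 17 32 18 35 24.55 25.94
side0 252 17 32 18 35 24.55 25.94
diff 7.37 77Traceback (most recent call last):
  File "<stdin>", line 6, in <module>
    return umr_minimum(a, axis, None, out, keepdims, initial, where)
ValueError: zero-size array to reduction operation minimum which has no identity
```

The knob is in the same place as at the start, on the green dot and up. Handing in.

```bash
python3 -c "
from cell import sign_off
print(sign_off())"
```

```text
the job is handed in; nothing more can be done
None
```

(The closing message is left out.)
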